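# Line up the light gauge and hold the reference glass in its beam

### The job

Push the blue aperture head along the table into the channel between the guide rails until it is fully home against the cross stop, then push the white sensor head in behind it until they touch, its lens towards the grey lamp; never lift or tip them. Then pick up the amber glass cell by its white frosted faces only, never touching a clear face, keep it upright and hold it free of everything in the light gap, midway between lamp and stop, with the beam passing squarely through its clear faces at the middle of the window (28 mm above its foot). Finish while still holding it there, and leave the other things on the table where they are.

Things in the scene. Friction and masses are not known exactly. Their poses are not given: they have to be found in the camera images.
- gauge: fixed light gauge. Origin on the table under the middle of the light gap; y axis along the channel from its open mouth to the grey lamp, x across, z up. Two aluminium guide rails, 14 mm high, 8 mm thick, inner faces at x = +-27 mm, from y = -150 to +45 mm; no floor between them, things slide on the table. Grey lamp housing 74 mm high, x +-40 mm, y = +45 to +107 mm
- mouth (a point): open end of the channel, on the table at gauge y = -188 mm; from y = -150 mm to here the rails flare out to inner faces at x = +-44 mm
- stop (a point): middle of the face, on the table at gauge y = -45 mm, of the dark cross stop (12 mm high, 10 mm thick) between the rails, where the aperture head comes home
- beam (a point): middle of the light beam in the gap, 55 mm above the gauge's origin; the middle of the cell's window belongs here. The beam, drawn as a thin yellow line, runs along gauge y at x = 0, z = 55 mm from the lamp to above the stop
- aperture: blue aperture head, upright block 46 (x) x 54 (y) x 74 mm high, 0.25 kg, loose, sliding on the table. Origin at the centre of its underside, z up; the light passes along y through the hole (white dot in a black ring on both y faces, 55 mm up), so either y face may go first. Fits the 54 mm channel with 4 mm play each side; its origin is at gauge y = -72 mm when fully home
- sensor: white sensor head, upright block 46 (x) x 54 (y) x 74 mm high, 0.25 kg, loose, sliding on the table. Origin at the centre of its underside, z up; its front is the +y face with the round lens, 55 mm up (a steel socket on the back, a dark display and, nearer the front, a green lamp on top)
- sensor_front (a point): centre of the lens on the front (+y) face of the sensor head, 27 mm ahead of its axis, 55 mm up; at gauge y = -99 mm when it touches the aperture head that is fully home
- cell: amber glass cell, upright block 36 x 36 x 80 mm with a black stopper (16 x 14 x 5 mm) on top, 0.09 kg, loose on the table. Origin at the centre of its underside, z up. Faces at y = +-18 mm are white frosted plates, 5 mm thick, from above two white stripes: grip here. Faces at x = +-18 mm are clear amber: light goes through along x, not to be touched
- cell_glass: the amber glass core of the cell between the frosted plates, 36 (x) x 26 (y) x 80 mm, fixed in the cell, same origin and axes; its clear faces at x = +-18 mm must not be touched
- cell_window (a point): middle of the cell's window, on its axis 28 mm above its underside
- whetstone: grey whetstone 33 x 68 x 27 mm, bystander, origin at the centre of its underside
- small_green_box: small green plastic box 71 x 103 x 34 mm at the back, bystander, origin at the centre of its underside
- collet_1: steel collet, diameter 25 mm, 40 mm high, standing near the front edge, bystander, origin at the centre of its underside
Not all that is in view belongs to the job. What is shaped like the cell but purple is not meant. Of the things that look like the aperture, take the one that is farthest to the robot's right at the start.

How it is judged:
By the outcome, as a careful person would: the job done as asked, in the order asked, and still so for the second after the job is handed in, while the arm keeps its last pose, push and grip.
It also fails if it takes over 67 s, if anything falls off the work surface, if the arm or the gripper's body presses on something with over 40 N, if the wrist force passes 120 N, or if a joint passes its speed limit or range.

### The arm

A 6-joint arm with a two-finger parallel gripper is mounted at the origin on a cart in front of the work surface, level with it; the furniture and walls round the work are solid. World frame = base frame: x ahead of the robot, y to its left, z up, the work surface at z = 0. Lengths are in m, angles in rad, forces in N, time in s.
With the tool pointing down it reaches from about 0.225 to 0.875 m from the base axis. Payload 3.4 kg.
Tool frame: the origin (TCP) lies between the finger pads; the fingertips stand 14 mm ahead of it and the grasp point (between the pads) lies 5 mm behind it; z points along the fingers, y is the direction in which the jaws open and shut (so a half turn about z gives the same grasp; the last joint's range is limited). The gripper opens to 85 mm and grips with 20 to 120 N. Pads are 22 mm wide; open, the fingers measure 114 mm over their backs; the gripper's body (76 mm by 85 mm) begins 54 mm behind the grasp point. The pads swing forward as they close: fully open they stand 13 mm farther back than shut.
Start: joints at [-1.286, 0.276, 1.505, -0, 1.361, -0.121], TCP at [0.227, -0.528, 0.245] pointing down, gripper open.
Joint ranges: [-2.89, 2.89], [-0.75, 2.08], [0.22, 2.7], [-1.18, 4.32], [0.11, 2.71], [-2.7, 2.7]. Speed limits (rad/s): [2.57, 2.57, 3.14, 3.14, 3.14, 3.14].

### API

Orientations are given as a unit quaternion [w, x, y, z].
In Python, from rig import ctrl gives the robot as it stands.
- The arm moves only by the tool carry_out, never from a script. Its argument "commands" is a list of rows, each an object with "turn": the turn, a rotation vector about the tool's x, y, z in degrees, a list of three; "translation": the shift along the tool's x, y, z in m, a list of three; "claw": the opening, from 0 (shut) to 1 (fully open). In form: [{"turn": [ax, ay, az], "translation": [tx, ty, tz], "claw": claw}, ...]. A call has 1 to 20 rows; each row is the pose to reach, as a shift and turn from the pose commanded when the call began, along the tool's axes at that moment; what a row does not reach only later rows make up. A row lasts 1/8 s, in which the tool goes at most 62.5 mm and 10.7 degrees, less where a joint would pass 70% of its speed; a pose out of reach is approached as far as the arm can. A call with a gripper value outside its range is refused whole. The fingers move at their own pace and stop on an object; the grip force is fixed at half the most. Time passes only in rows, so rows that repeat a pose let the fingers close. It gives the time, the measured TCP pose, the force and the opening at its end, in the units of the state.
- ctrl.observe(): the state, without advancing time (a new reading comes with each control period).
- ctrl.snapshot(name): name is "scene" or "top" or "wrist"; returns the picture (480x640x3 uint8, red, green, blue); there is no depth.
- ctrl.camera_params(name): a dict with "fx", "fy", "cx", "cy" (pixels), "distortion" ([k1, k2, p1, p2, k3] as OpenCV has them; the pictures are not rectified), "R" (3x3) and "t" (3): a world point X has camera coordinates R X + t; the wrist camera has in their place "T_tool_cam" (4x4, takes a point from camera to tool coordinates, whose origin is the TCP and whose axes are the flange's). Camera axes: x right, y down, z forward; pixel columns grow to the right and rows downward; lengths in m; the calibration is good to about 2 mm. A picture is of the moment at which its call begins: read the wrist's pose just before it. camera_params takes no time and is no camera call.
- ctrl.job_done(): hands the job in, once; it reports no verdict.
The state is a dict: "time_s": time; "q": joint angles; "joint_velocities": joint speeds; "tau": joint torques, N m; "position": TCP position; "tool_rot": TCP orientation; "wrist_force": force on the tool from outside, world axes, zero at the start; "ft_torque": the same for the moment, N m; "width": finger opening in m.
Only numpy, scipy, OpenCV 4.12 (cv2) and the standard library are available. Lean on these libraries where they do the work, as an engineer would, in place of code of your own. Each camera call takes 0.05 s, during which the arm holds its last target.

## Working session

There is one attempt and no reset: what is moved stays moved. The work goes in short steps, Python scripts to look and compute and a tool call to move; the robot and the scene stay as the last step left them, time stands still between calls to the robot, and variables do not carry over. Pictures are saved under pics/ and viewed, and the job is handed in when it is done.

Besides the shell and the picture viewer there is one more tool, called after "Request:" as a command line: name --argument value ..., lists and objects as JSON in quotes. carry_out: Moves the arm, as the interface text tells. Its arguments: {"type":"object","properties":{"commands":{"type":"array"}},"required":["commands"]}

```bash
mkdir -p pics; ls
python3 - <<'E'
from rig import ctrl
import cv2
print(ctrl.observe())
for n in ("scene","top","wrist"):
    im=ctrl.snapshot(n); cv2.imwrite(f"pics/{n}0.png",im[:,:,::-1]); print(n,ctrl.camera_params(n))
E
```

```text
pics
{'time_s': 0.0, 'q': array([-1.28599298e+00,  2.76588067e-01,  1.50614261e+00,  1.10310015e-06,
        1.36068502e+00, -1.21015377e-01]), 'joint_velocities': array([ 0.00024046,  0.00179647,  0.00093455,  0.00082195,  0.00136943,
       -0.00030935]), 'tau': array([-2.63070047e-03, -4.16778803e+01, -2.45801890e+01, -4.49305644e-04,
        1.10724251e-02,  7.79703470e-06]), 'position': array([ 0.22683819, -0.52781702,  0.24443986]), 'tool_rot': array([-9.08509761e-04,  9.79484046e-01,  2.01519657e-01, -7.40271302e-05]), 'wrist_force': array([-0.31635196,  0.6913196 , -0.41512473]), 'ft_torque': array([ 0.00164667, -0.0139465 , -0.04978354]), 'width': 0.08541419022009147}
scene {'fx': 598.2409829243752, 'fy': 598.2409829243752, 'cx': 317.2367128659514, 'cy': 246.6566230902296, 'distortion': array([-0.08694625,  0.        ,  0.        ,  0.        ,  0.        ]), 'R': array([[-0.80662653, -0.59102197, -0.00683222],
       [-0.34109211,  0.47490042, -0.81124951],
       [ 0.48271091, -0.65204496, -0.5846602 ]]), 't': array([0.42208033, 0.27599121, 1.10095475])}
top {'fx': 477.955
[... 223 characters left out ...]
6],
       [-0.99608315, -0.01797221, -0.08657568],
       [ 0.08647948,  0.00606384, -0.99623518]]), 't': array([-0.09358159,  0.56639042,  1.22573985])}
wrist {'fx': 399.5176279109975, 'fy': 399.5176279109975, 'cx': 322.9463607905551, 'cy': 241.3097466664414, 'distortion': array([0.00027331, 0.        , 0.        , 0.        , 0.        ]), 'T_tool_cam': array([[-4.47777329e-04, -9.58714321e-01, -2.84370620e-01,
         7.30037779e-02],
       [ 9.99999256e-01, -1.06620688e-04, -1.21516849e-03,
         2.13735232e-04],
       [ 1.13467964e-03, -2.84370953e-01,  9.58713656e-01,
        -1.27903363e-01],
       [ 0.00000000e+00,  0.00000000e+00,  0.00000000e+00,
         1.00000000e+00]])}
```

View pics/scene0.png

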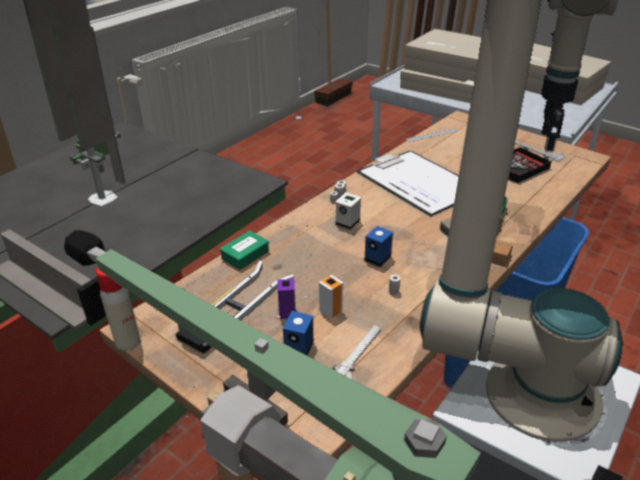

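View pics/top0.png

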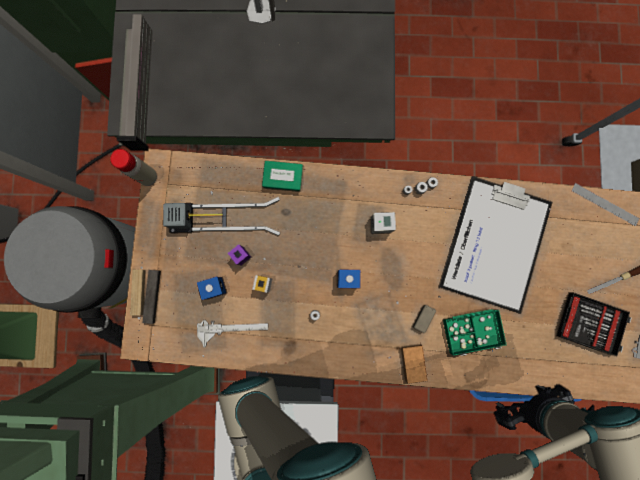

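View pics/wrist0.png

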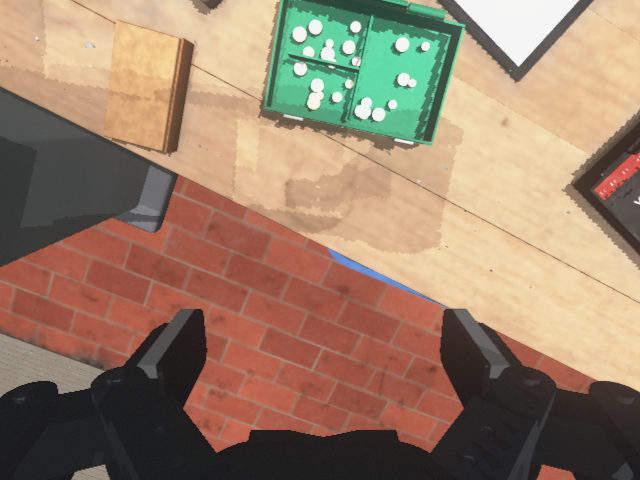

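The scene view shows the gauge, sensor head, cell and a purple copy. In the top view there are two blue heads, at (210,288) and (348,279). Robot right is image right (world -y), so (348,279) is the aperture meant. The amber cell is at (261,284) and its purple copy at (238,255). The sensor is at (383,222). The gauge lamp is at (178,218) and its mouth near (278,216). I'll confirm this in one enlarged crop.

Run:
```python
import cv2
im=cv2.imread("pics/top0.png")
cv2.imwrite("pics/c1.png",cv2.resize(im[185:310,155:305],None,fx=5,fy=4.8,interpolation=cv2.INTER_CUBIC)) 
cv2.imwrite("pics/c2.png",cv2.resize(im[200:330,300:440],None,fx=5,fy=4.6,interpolation=cv2.INTER_CUBIC))
im=cv2.imread("pics/scene0.png")
cv2.imwrite("pics/c3.png",cv2.resize(im[180:360,210:420],None,fx=3.5,fy=3.3,interpolation=cv2.INTER_CUBIC))
```

```text
(no output)
```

View pics/c1.png

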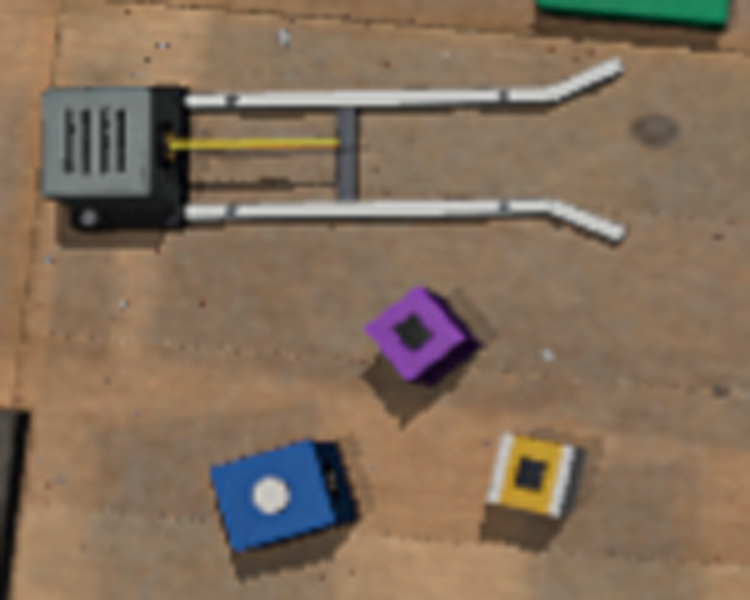

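View pics/c2.png

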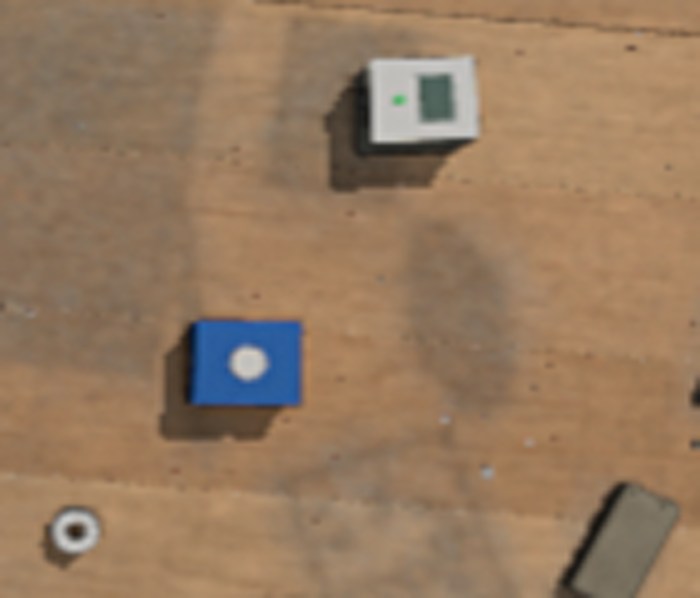

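View pics/c3.png

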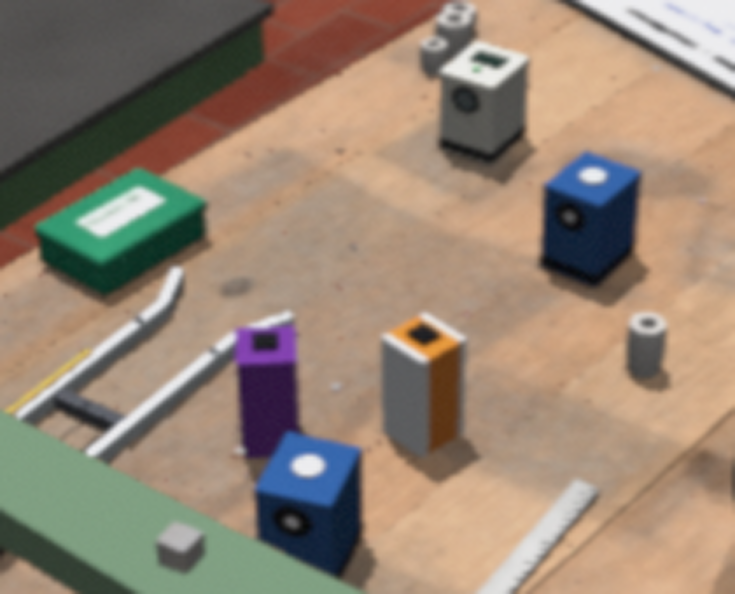

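Confirmed: the blue head at (348,279) has a white dot on top and is the rightmost one. The sensor's lens and green lamp face image left (+y). The cell's white plates are its left and right stripes. Next I'll compute poses from the pixels.

```bash
cat > h.py <<'E'
import numpy as np, cv2, json
from scipy.optimize import least_squares
from scipy.spatial.transform import Rotation as Ro
def cam(name, obs=None):
    from rig import ctrl
    c=ctrl.camera_params(name); K=np.array([[c['fx'],0,c['cx']],[0,c['fy'],c['cy']],[0,0,1]]); d=np.array(c['distortion'],float)
    if 'R' in c: return K,d,np.array(c['R']),np.array(c['t'])
    q=obs['tool_rot']; Rt=Ro.from_quat([q[1],q[2],q[3],q[0]]).as_matrix()
    T=np.eye(4);T[:3,:3]=Rt;T[:3,3]=obs['position']; M=np.linalg.inv(T@c['T_tool_cam'])
    return K,d,M[:3,:3],M[:3,3]
def proj(C,X):
    K,d,R,t=C; return cv2.projectPoints(np.atleast_2d(np.asarray(X,float)),cv2.Rodrigues(R)[0],t,K,d)[0].reshape(-1,2)
def ray(C,uv,z):
    K,d,R,t=C; n=cv2.undistortPoints(np.array(uv,float).reshape(-1,1,2),K,d).reshape(-1,2)
    D=np.c_[n,np.ones(len(n))]@R; o=-R.T@t; s=(z-o[2])/D[:,2]; return o+D*s[:,None]
def fit(views,guess):
    # views: list of (C, model pts Nx3, pix Nx2)
    def res(p):
        c,s=np.cos(p[2]),np.sin(p[2]); Rz=np.array([[c,-s,0],[s,c,0],[0,0,1]]); r=[]
        for C,M,P in views: r.append((proj(C,np.asarray(M)@Rz.T+[p[0],p[1],0])-P).ravel())
        return np.concatenate(r)
    o=least_squares(res,guess); return o.x, np.sqrt((o.fun**2).mean())
def uncrop(P,off,sc): P=np.array(P,float); return (P+.5)/np.array(sc)-.5+np.array(off)
def block(hx,hy,z,order=None): return np.array([[hx,hy,z],[hx,-hy,z],[-hx,-hy,z],[-hx,hy,z]])
E
python3 - <<'E'
from h import *
np.set_printoptions(precision=4,suppress=True)
T=cam("top"); S=cam("scene")
u1=lambda P:uncrop(P,(155,185),(5,4.8)); u2=lambda P:uncrop(P,(300,200),(5,4.6)); u3=lambda P:uncrop(P,(210,180),(3.5,3.3))
# order: (+x,+y)=up-left,(+x,-y)=up-right,(-x,-y)=down-right,(-x,+y)=down-left
ap=block(.023,.027,.074)
print("ap",fit([(T,ap,u2([(193,320),(301,320),(301,406),(191,405)]))],[.35,-.1,0]))
print("sensor",fit([(T,ap,u2([(370,59),(473,57),(478,137),(372,143)]))],[.45,-.15,0]))
ce=block(.018,.018,.080)
print("cell",fit([(T,ce,u1([(505,433),(580,443),(562,517),(488,503)]))],[.35,.1,0]))
print("cell_scene",fit([(S,ce,u3([(0,0)]*4))],[.35,.1,0])[1])
# gauge: rails top inner edges z=.014
g=[(.027,-.15,.014),(.035,-.15,.014),(-.027,-.15,.014),(-.035,-.15,.014),(.027,-.045,.012),(-.027,-.045,.012),(.027,-.035,.012),(-.027,-.035,.012)]
print("gauge",fit([(T,g,u1([(548,104),(548,90),(550,199),(550,213),(356,108),(357,199),(337,108),(337,200)]))],[.45,.2,0]))
for n,uv,z in (("collet",(315,315),.04),("whet",(424,319),.027),("gbox",(283,175),.034),("purple",(238,253),.08),("blue2",(208,287),.074)): print(n,ray(T,[uv],z))
print(ray(T,u1([(620,67),(620,235),(170,145),(340,143)]),.014)); print(ray(T,u1([(170,145),(340,143)]),.055))
E
```

```text
ap (array([ 0.4749, -0.1795,  0.008 ]), np.float64(0.1146306097107834))
sensor (array([ 0.6207, -0.2669,  0.0533]), np.float64(0.27024129635745503))
cell (array([ 0.4587,  0.0381, -0.1751]), np.float64(0.45837409349313135))
cell_scene 5.282137518437847
gauge (array([0.6321, 0.191 , 0.0299]), np.float64(0.41429195862066465))
collet [[ 0.3807 -0.0966  0.04  ]]
whet [[ 0.3744 -0.3781  0.027 ]]
gbox [[ 0.7435 -0.006   0.034 ]]
purple [[0.5331 0.0986 0.08  ]]
blue2 [[0.4469 0.1721 0.074 ]]
[[0.6841 0.0055 0.014 ]
 [0.5905 0.0032 0.014 ]
 [0.6364 0.2442 0.014 ]
 [0.6391 0.1534 0.014 ]]
[[0.6307 0.2333 0.055 ]
 [0.6332 0.1454 0.055 ]]
```

```bash
cat >> h.py <<'E'
def plan(pos,yaw):
    from rig import ctrl
    o=ctrl.observe(); q=o['tool_rot']; R=Ro.from_quat([q[1],q[2],q[3],q[0]]).as_matrix()
    Rt=np.array([[np.cos(yaw),np.sin(yaw),0],[np.sin(yaw),-np.cos(yaw),0],[0,0,-1]])
    rv=Ro.from_matrix(R.T@Rt).as_rotvec(degrees=True)
    print("t",o['time_s'],"trans",np.round(R.T@(np.array(pos)-o['position']),4),"turn",np.round(rv,2),"now",np.round(o['position'],4),"F",np.round(o['wrist_force'],2))
E
python3 -c "
from h import *
plan([.475,-.238,.15],np.pi/2+.008)"
```

```text
t 0.15 trans [ 0.3424 -0.1683  0.0949] turn [-6.000e-02 -6.000e-02 -6.721e+01] now [ 0.2269 -0.528   0.2446] F [0.84 0.26 0.4 ]
```

Request:
carry_out --commands '[{"turn": [0,0,-67.2],"translation": [0.3424,-0.1683,0.03],"claw": 0.1},{"turn": [0,0,-67.2],"translation": [0.3424,-0.1683,0.03],"claw": 0.1},{"turn": [0,0,-67.2],"translation": [0.3424,-0.1683,0.03],"claw": 0.1},{"turn": [0,0,-67.2],"translation": [0.3424,-0.1683,0.03],"claw": 0.1},{"turn": [0,0,-67.2],"translation": [0.3424,-0.1683,0.03],"claw": 0.1},{"turn": [0,0,-67.2],"translation": [0.3424,-0.1683,0.03],"claw": 0.1},{"turn": [0,0,-67.2],"translation": [0.3424,-0.1683,0.03],"claw": 0.1},{"turn": [0,0,-67.2],"translation": [0.3424,-0.1683,0.06],"claw": 0.1},{"turn": [0,0,-67.2],"translation": [0.3424,-0.1683,0.095],"claw": 0.1},{"turn": [0,0,-67.2],"translation": [0.3424,-0.1683,0.095],"claw": 0.1}]'

```text
time_s: 1.4
position: [0.4728, -0.238, 0.148]
tool_rot: [-0.003, 0.705, 0.71, -0.001]
wrist_force: [0.1, -0.9, -0.2]
width: 0.0083
```

Run:
```python
from h import *
from rig import ctrl
o=ctrl.observe(); im=ctrl.snapshot("wrist"); cv2.imwrite("pics/w1.png",im[:,:,::-1]); 
print(o['width'],o['q'])
plan([.475,-.238,.024],np.pi/2+.008)
C=cam("wrist",o); print(proj(C,[[.475+a,-.1795+b,.074] for a in(-.023,.023) for b in (-.027,.027)]))
print("fingertips tcp+14:",proj(C,[[o['position'][0],o['position'][1],o['position'][2]-.014]]))
```

```text
0.00828326283538786 [-5.97428948e-01  2.85819855e-01  1.74901192e+00 -6.18488465e-04
  1.11330571e+00 -6.04009997e-01]
t 1.45 trans [0.0007 0.0011 0.1257] turn [-0.14 -0.06 -0.07] now [ 0.4742 -0.2388  0.1497] F [0.04 0.25 1.75]
[[282.54335538 206.43277541]
 [280.05917227  94.84227269]
 [372.03963575 207.11206676]
 [376.67569074  95.45701578]]
fingertips tcp+14: [[321.53316761 315.9331886 ]]
```

View pics/w1.png

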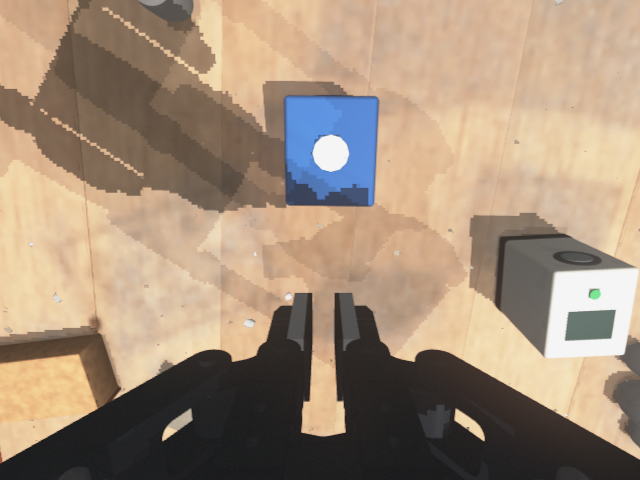

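The wrist view shows the aperture at (285..378, 96..206), within 2 px of the prediction. I'll descend behind it.

Request:
carry_out --commands '[{"turn": [-0.1,0,0],"translation": [0,0.002,0.06],"claw": 0.1},{"turn": [-0.1,0,0],"translation": [0,0.002,0.105],"claw": 0.1},{"turn": [-0.1,0,0],"translation": [0,0.002,0.125],"claw": 0.1},{"turn": [-0.1,0,0],"translation": [0,0.002,0.125],"claw": 0.1},{"turn": [-0.1,0,0],"translation": [0,0.002,0.125],"claw": 0.1}]'

```text
time_s: 2.08
position: [0.4785, -0.2398, 0.0271]
tool_rot: [0.002, 0.704, 0.71, 0.001]
wrist_force: [-0.2, 0.1, 0.4]
width: 0.0086
```

Request:
carry_out --commands '[{"turn": [0,0,0],"translation": [0.008,0,0],"claw": 0.1},{"turn": [0,0,0],"translation": [0.014,0,0],"claw": 0.1},{"turn": [0,0,0],"translation": [0.019,0,0],"claw": 0.1},{"turn": [0,0,0],"translation": [0.023,0,0],"claw": 0.1},{"turn": [0,0,0],"translation": [0.028,0,0],"claw": 0.1},{"turn": [0,0,0],"translation": [0.034,0,0],"claw": 0.1},{"turn": [0,0,0],"translation": [0.041,0,0],"claw": 0.1},{"turn": [0,0,0],"translation": [0.049,0,0],"claw": 0.1},{"turn": [0,0,0],"translation": [0.057,0,0],"claw": 0.1},{"turn": [0,0,0],"translation": [0.065,0,0],"claw": 0.1},{"turn": [0,0,0],"translation": [0.073,0,0],"claw": 0.1},{"turn": [0,0,0],"translation": [0.081,0,0],"claw": 0.1},{"turn": [0,0,0],"translation": [0.088,0,0],"claw": 0.1},{"turn": [0,0,0],"translation": [0.094,0,0],"claw": 0.1},{"turn": [0,0,0],"translation": [0.098,0,0],"claw": 0.1},{"turn": [0,0,0],"translation": [0.1,0,0],"claw": 0.1},{"turn": [0,0,0],"translation": [0.1,0,0],"claw": 0.1}]'

```text
time_s: 4.2
position: [0.4815, -0.1429, 0.0288]
tool_rot: [0.008, 0.703, 0.711, 0.001]
wrist_force: [-0.3, -10.1, 14.2]
width: 0.0089
```

Run:
```python
from h import *
from rig import ctrl
o=ctrl.observe(); im=ctrl.snapshot("wrist"); cv2.imwrite("pics/w2.png",im[:,:,::-1]); 
im=ctrl.snapshot("top"); cv2.imwrite("pics/t2.png",cv2.resize(im[190:330,250:420,::-1],None,fx=4,fy=4,interpolation=cv2.INTER_CUBIC))
print(o['wrist_force'],o['position'])
```

```text
[ -0.33090876 -10.12379695  14.24108173] [ 0.4814662  -0.14286954  0.02876232]
```

View pics/w2.png

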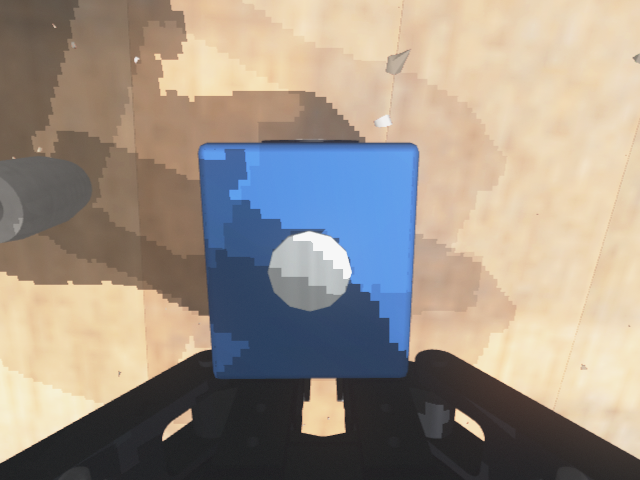

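View pics/t2.png

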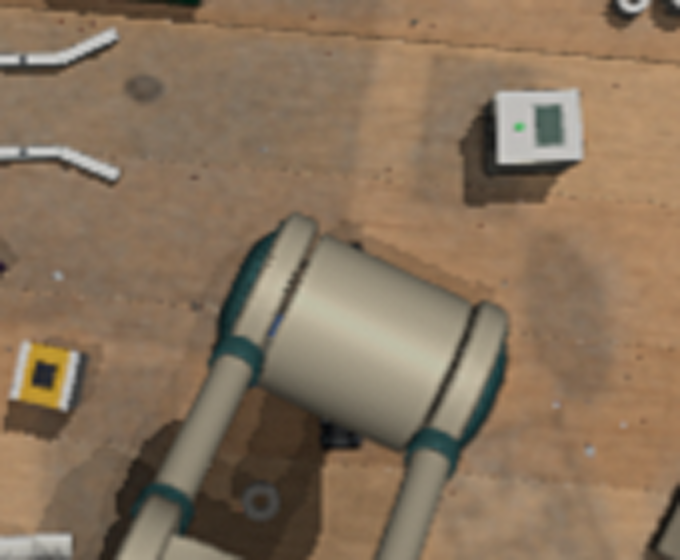

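Request:
carry_out --commands '[{"turn": [0,0,0],"translation": [-0.002,0,-0.004],"claw": 0.1},{"turn": [0,0,0],"translation": [-0.006,0,-0.006],"claw": 0.1},{"turn": [0,0,0],"translation": [-0.006,0,-0.006],"claw": 0.1}]'

```text
time_s: 4.68
position: [0.4761, -0.1446, 0.0312]
tool_rot: [0.0, 0.704, 0.71, 0.0]
wrist_force: [0.5, -2.5, 0.8]
width: 0.0084
```

Run:
```python
from h import *
from rig import ctrl
o=ctrl.observe(); im=ctrl.snapshot("wrist"); cv2.imwrite("pics/w3.png",im[:,:,::-1]); 
im=ctrl.snapshot("scene"); cv2.imwrite("pics/s3.png",cv2.resize(im[180:360,300:480,::-1],None,fx=3.3,fy=3.3,interpolation=cv2.INTER_CUBIC))
print(o['wrist_force'],o['position'],o['tool_rot'],o['q'])
```

```text
[ 0.50015396 -2.48691471  0.76522184] [ 0.47613443 -0.14456576  0.03115127] [4.87720946e-04 7.04347089e-01 7.09855434e-01 4.51284853e-04] [-4.35072710e-01  3.83278420e-01  1.96779101e+00  7.29361637e-04
  7.89299404e-01 -4.43376112e-01]
```

View pics/w3.png

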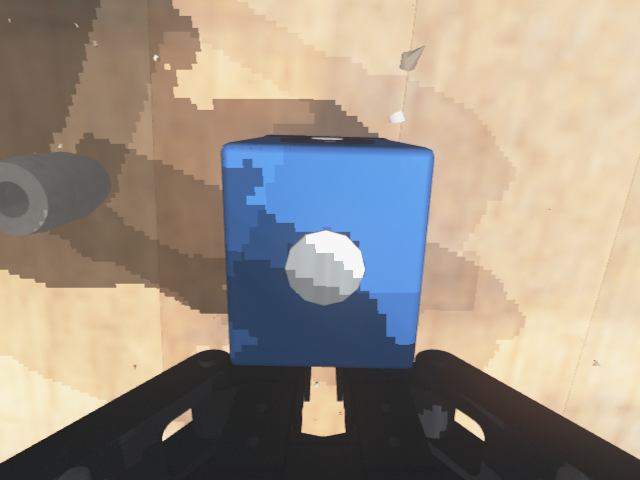

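View pics/s3.png

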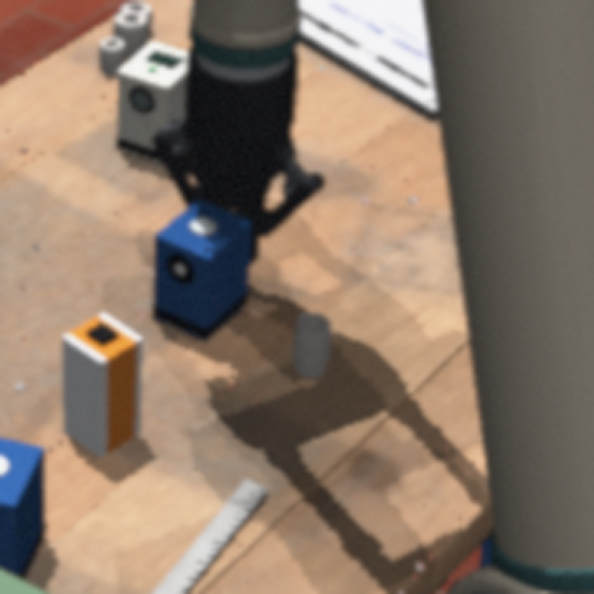

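The forces vanish when I raise the tool, so the closed tips were grazing the table: they reach about 27 mm ahead of the TCP. From here I'll keep the TCP near z=0.038. Now I'll fit the aperture pose.

```bash
cat >> h.py <<'E'
def last():
    from rig import ctrl
    return ctrl.observe()
E
python3 - <<'E'
from h import *
np.set_printoptions(precision=4,suppress=True)
o=last(); C=cam("wrist",o)
# image right=+x world, up=+y
print(fit([(C,block(.023,.027,.074),[(433,150),(415,366),(230,366),(222,147)])],[.475,-.1,0]), o['position'])
E
```

```text
(array([ 0.477 , -0.1034, -0.0083]), np.float64(4.289587701198032)) [ 0.4762 -0.1445  0.0311]
```

```bash
python3 -c "
from h import *
plan([.426,-.103,.12],0.0)"
```

```text
t 4.775 trans [ 0.0419 -0.0497 -0.089 ] turn [ 6.000e-02 -6.000e-02  9.046e+01] now [ 0.4762 -0.1445  0.0311] F [-0.49 -1.52  0.19]
```

Request:
carry_out --commands '[{"turn": [0,0,0],"translation": [-0.008,0,-0.045],"claw": 0.1},{"turn": [0,0,0],"translation": [-0.01,0,-0.089],"claw": 0.1},{"turn": [0,0,10],"translation": [-0.01,-0.03,-0.089],"claw": 0.1},{"turn": [0,0,90.5],"translation": [0.042,-0.05,-0.089],"claw": 0.1},{"turn": [0,0,90.5],"translation": [0.042,-0.05,-0.089],"claw": 0.1},{"turn": [0,0,90.5],"translation": [0.042,-0.05,-0.089],"claw": 0.1},{"turn": [0,0,90.5],"translation": [0.042,-0.05,-0.089],"claw": 0.1},{"turn": [0,0,90.5],"translation": [0.042,-0.05,-0.089],"claw": 0.1},{"turn": [0,0,90.5],"translation": [0.042,-0.05,-0.089],"claw": 0.1},{"turn": [0,0,90.5],"translation": [0.042,-0.05,-0.089],"claw": 0.1},{"turn": [0,0,90.5],"translation": [0.042,-0.05,-0.089],"claw": 0.1},{"turn": [0,0,90.5],"translation": [0.042,-0.05,-0.089],"claw": 0.1},{"turn": [0,0,90.5],"translation": [0.042,-0.05,-0.089],"claw": 0.1}]'

```text
time_s: 6.4
position: [0.4256, -0.1026, 0.1199]
tool_rot: [-0.0, 1.0, 0.0, 0.001]
wrist_force: [-1.0, -0.1, -0.1]
width: 0.0084
```

Run:
```python
from h import *
from rig import ctrl
o=ctrl.observe(); im=ctrl.snapshot("wrist"); cv2.imwrite("pics/w4.png",im[:,:,::-1]); 
plan([.426,-.103,.038],0.0)
print(o['q'])
C=cam("wrist",o); print(proj(C,block(.023,.027,.074)+[.477,-.103,0]))
```

```text
t 6.45 trans [0.0002 0.0003 0.082 ] turn [-0.02 -0.07  0.02] now [ 0.4257 -0.1027  0.12  ] F [-0.98 -0.37  0.16]
[-3.96398339e-01  1.85797190e-01  1.97734787e+00  9.96137284e-04
  9.77702540e-01  1.17322311e+00]
[[259.86489919 119.31569909]
 [389.56090764 119.33717226]
 [384.69327874 226.4633976 ]
 [264.43849097 226.40208437]]
```

View pics/w4.png

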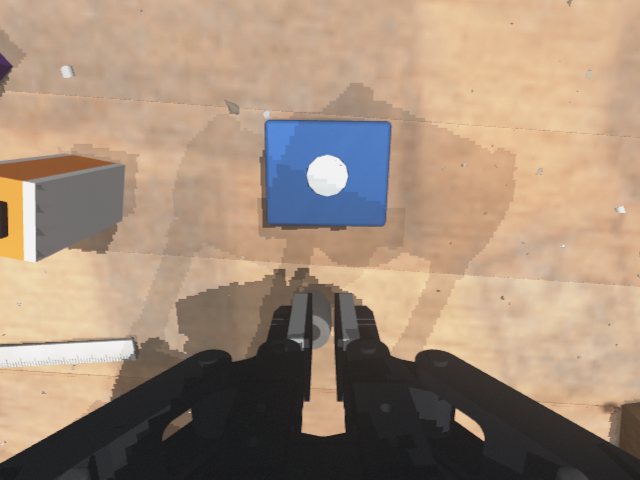

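Request:
carry_out --commands '[{"turn": [0,0,0],"translation": [0,0.001,0.05],"claw": 0.1},{"turn": [0,0,0],"translation": [0,0.001,0.075],"claw": 0.1},{"turn": [0,0,0],"translation": [0,0.001,0.082],"claw": 0.1},{"turn": [0,0,0],"translation": [0.008,0.001,0.082],"claw": 0.1},{"turn": [0,0,0],"translation": [0.013,0.001,0.082],"claw": 0.1},{"turn": [0,0,0],"translation": [0.017,0.001,0.082],"claw": 0.1},{"turn": [0,0,0],"translation": [0.022,0.001,0.082],"claw": 0.1},{"turn": [0,0,0],"translation": [0.028,0.001,0.082],"claw": 0.1},{"turn": [0,0,0],"translation": [0.036,0.001,0.082],"claw": 0.1},{"turn": [0,0,0],"translation": [0.044,0.001,0.082],"claw": 0.1},{"turn": [0,0,0],"translation": [0.052,0.001,0.082],"claw": 0.1},{"turn": [0,0,0],"translation": [0.06,0.001,0.082],"claw": 0.1}]'

```text
time_s: 7.95
position: [0.4864, -0.104, 0.0383]
tool_rot: [-0.0, 1.0, -0.0, 0.001]
wrist_force: [-3.9, -0.5, 1.8]
width: 0.0086
```

```bash
python3 -c "
from h import *
plan([.6055,-.104,.038],0.0)"
```

```text
t 7.95 trans [ 1.191e-01 -1.000e-04  4.000e-04] turn [-0.   -0.07 -0.04] now [ 0.4864 -0.104   0.0383] F [-3.93 -0.54  1.85]
```

Request:
carry_out --commands '[{"turn": [0,0,0],"translation": [0.008,0,0],"claw": 0.1},{"turn": [0,0,0],"translation": [0.016,0,0],"claw": 0.1},{"turn": [0,0,0],"translation": [0.024,0,0],"claw": 0.1},{"turn": [0,0,0],"translation": [0.032,0,0],"claw": 0.1},{"turn": [0,0,-0.4],"translation": [0.04,0,0],"claw": 0.1},{"turn": [0,0,-0.8],"translation": [0.048,0,0],"claw": 0.1},{"turn": [0,0,-1.2],"translation": [0.056,0,0],"claw": 0.1},{"turn": [0,0,-1.7],"translation": [0.064,0,0],"claw": 0.1},{"turn": [0,0,-1.7],"translation": [0.072,0,0],"claw": 0.1},{"turn": [0,0,-1.7],"translation": [0.08,0,0],"claw": 0.1},{"turn": [0,0,-1.7],"translation": [0.088,0,0],"claw": 0.1},{"turn": [0,0,-1.7],"translation": [0.096,0,0],"claw": 0.1},{"turn": [0,0,-1.7],"translation": [0.104,0,0],"claw": 0.1},{"turn": [0,0,-1.7],"translation": [0.111,0,0],"claw": 0.1},{"turn": [0,0,-1.7],"translation": [0.116,0,0],"claw": 0.1},{"turn": [0,0,-1.7],"translation": [0.119,0,0],"claw": 0.1},{"turn": [0,0,-1.7],"translation": [0.119,0,0],"claw": 0.1}]'

```text
time_s: 10.07
position: [0.6054, -0.1041, 0.0385]
tool_rot: [0.0, 1.0, 0.014, 0.001]
wrist_force: [-1.6, 0.3, -0.0]
width: 0.0085
```

Run:
```python
from h import *
from rig import ctrl
o=ctrl.observe(); im=ctrl.snapshot("wrist"); cv2.imwrite("pics/w5.png",im[:,:,::-1]); 
print(o['wrist_force'],o['position'])
plan([.65,-.18,.12],np.pi/2+.03)
```

```text
[-1.59375797  0.27254868 -0.03001906] [ 0.60540986 -0.10412758  0.0385096 ]
t 10.125 trans [ 0.0427  0.0772 -0.0813] turn [  0.12  -0.1  -90.07] now [ 0.6053 -0.1041  0.0386] F [-0.1  -0.46  0.36]
```

View pics/w5.png

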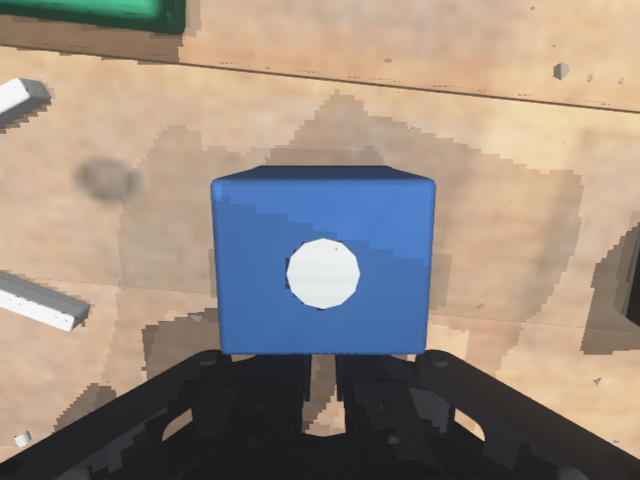

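Request:
carry_out --commands '[{"turn": [0,0,0],"translation": [-0.01,0,-0.005],"claw": 0.1},{"turn": [0,0,0],"translation": [-0.012,0,-0.06],"claw": 0.1},{"turn": [0,0,0],"translation": [-0.012,0,-0.082],"claw": 0.1},{"turn": [0,0,-90],"translation": [0.036,0.062,-0.082],"claw": 0.1},{"turn": [0,0,-90],"translation": [0.036,0.062,-0.082],"claw": 0.1},{"turn": [0,0,-90],"translation": [0.036,0.062,-0.082],"claw": 0.1},{"turn": [0,0,-90],"translation": [0.036,0.062,-0.082],"claw": 0.1},{"turn": [0,0,-90],"translation": [0.036,0.062,-0.082],"claw": 0.1},{"turn": [0,0,-90],"translation": [0.036,0.062,-0.082],"claw": 0.1},{"turn": [0,0,-90],"translation": [0.036,0.062,-0.082],"claw": 0.1},{"turn": [0,0,-90],"translation": [0.036,0.062,-0.082],"claw": 0.1},{"turn": [0,0,-90],"translation": [0.036,0.062,-0.082],"claw": 0.1},{"turn": [0,0,-90],"translation": [0.036,0.062,-0.082],"claw": 0.1}]'

```text
time_s: 11.75
position: [0.6423, -0.1651, 0.1211]
tool_rot: [0.001, 0.697, 0.717, 0.001]
wrist_force: [-0.8, -0.3, 0.3]
width: 0.0082
```

Run:
```python
from h import *
from rig import ctrl
o=ctrl.observe(); im=ctrl.snapshot("wrist"); cv2.imwrite("pics/w6.png",im[:,:,::-1]); 
np.save("o6.npy",o,allow_pickle=True)
print(o['wrist_force'],o['position'],o['tool_rot'])
plan([.6427,-.165,.038],np.pi/2+.03)
```

```text
[-0.77392353 -0.28404548  0.27571353] [ 0.64226152 -0.16506447  0.12107846] [0.00090321 0.69723222 0.7168444  0.00071958]
t 11.8 trans [0.0001 0.0002 0.083 ] turn [ 0.13  0.02 -0.15] now [ 0.6423 -0.1651  0.121 ] F [-0.58 -0.06  0.15]
```

View pics/w6.png

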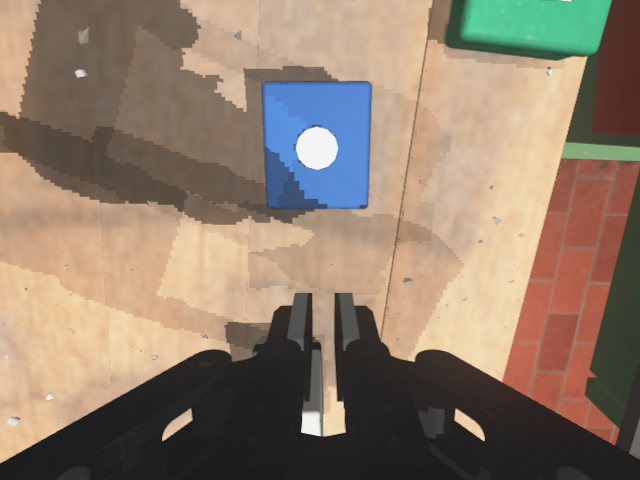

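Run:
```python
from h import *
np.set_printoptions(precision=4,suppress=True)
o=np.load("o6.npy",allow_pickle=True).item(); C=cam("wrist",o)
p,r=fit([(C,block(.023,.027,.074),[(371,83),(368,208),(267,207),(262,82)])],[.64,-.1,0]);print(p,r)
g=np.array([.632,.191]); print("axis x at y",g[0]+.03*(g[1]-p[1]))
```

```text
[ 0.6387 -0.103   0.0254] 2.0589440926867457
axis x at y 0.6408196783623091
```

Request:
carry_out --commands '[{"turn": [0.1,0,-0.1],"translation": [0,-0.002,0.05],"claw": 0.1},{"turn": [0.1,0,-0.1],"translation": [0,-0.002,0.075],"claw": 0.1},{"turn": [0.1,0,-0.1],"translation": [0,-0.002,0.083],"claw": 0.1},{"turn": [0.1,0,-0.1],"translation": [0.01,-0.002,0.083],"claw": 0.1},{"turn": [0.1,0,-0.1],"translation": [0.018,-0.002,0.083],"claw": 0.1},{"turn": [0.1,0,-0.1],"translation": [0.023,-0.002,0.083],"claw": 0.1},{"turn": [0.1,0,-0.1],"translation": [0.029,-0.002,0.083],"claw": 0.1},{"turn": [0.1,0,-0.1],"translation": [0.036,-0.002,0.083],"claw": 0.1},{"turn": [0.1,0,-0.1],"translation": [0.044,-0.002,0.083],"claw": 0.1},{"turn": [0.1,0,-0.1],"translation": [0.052,-0.001,0.083],"claw": 0.1},{"turn": [0.1,0,-0.1],"translation": [0.06,-0.001,0.083],"claw": 0.1},{"turn": [0.1,0,-0.1],"translation": [0.068,-0.001,0.083],"claw": 0.1},{"turn": [0.1,0,-0.1],"translation": [0.075,-0.001,0.083],"claw": 0.1},{"turn": [0.1,0,-0.1],"translation": [0.08,0,0.083],"claw": 0.1},{"turn": [0.1,0,-0.1],"translation": [0.08,0,0.083],"claw": 0.1}]'

```text
time_s: 13.68
position: [0.6402, -0.0841, 0.0372]
tool_rot: [-0.001, 0.696, 0.718, 0.0]
wrist_force: [0.9, -0.6, -0.0]
width: 0.0087
```

Run:
```python
from h import *
from rig import ctrl
o=ctrl.observe(); im=ctrl.snapshot("wrist"); cv2.imwrite("pics/w7.png",im[:,:,::-1]); 
np.save("o7.npy",o,allow_pickle=True)
print(o['wrist_force'],o['position'],o['tool_rot'])
C=cam("wrist",o)
g=[.632,.191];c,s=np.cos(.03),np.sin(.03); R=np.array([[c,-s],[s,c]])
P=[(.044,-.188),(-.044,-.188),(.027,-.15),(-.027,-.15)]
print(proj(C,[list(R@p+g)+[.014] for p in P]))
plan([.635,.0795,.038],np.pi/2+.03)
```

```text
[ 0.90347271 -0.61251173 -0.01730957] [ 0.64019655 -0.08413776  0.03723859] [-6.25230259e-04  6.96136889e-01  7.17908797e-01  1.18877659e-05]
[[446.36896003  79.27445394]
 [196.67671964  79.22346195]
 [404.34452436 -46.12430704]
 [238.47637271 -46.08485401]]
t 13.725 trans [ 0.1639 -0.0002 -0.0007] turn [-0.05 -0.06  0.03] now [ 0.6402 -0.0843  0.0372] F [ 0.4  -0.25 -0.28]
```

View pics/w7.png

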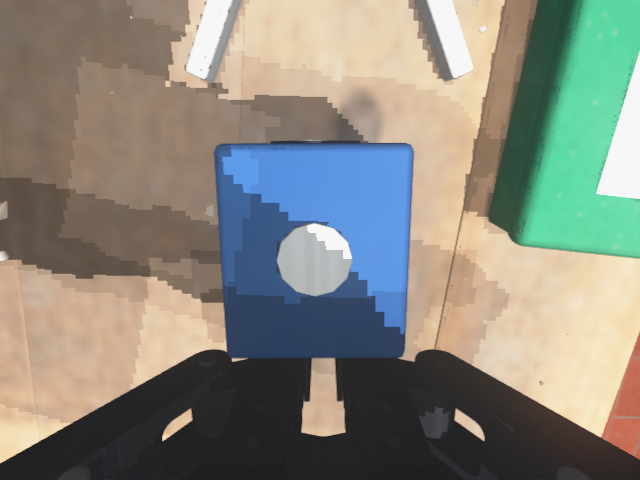

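The rail ends show at (208,80) and (455,78), about 9 px right of prediction. That puts the channel axis about 4–5 mm to +x of the block, so I'll drift it over while advancing.

Request:
carry_out --commands '[{"turn": [0,0,0],"translation": [0.006,0.0005,-0.0005],"claw": 0.1},{"turn": [0,0,0],"translation": [0.013,0.0015,-0.0005],"claw": 0.1},{"turn": [0,0,0],"translation": [0.02,0.0025,-0.0005],"claw": 0.1},{"turn": [0,0,0],"translation": [0.027,0.0035,-0.0005],"claw": 0.1},{"turn": [0,0,0],"translation": [0.034,0.0045,-0.0005],"claw": 0.1},{"turn": [0,0,0],"translation": [0.041,0.0045,-0.0005],"claw": 0.1},{"turn": [0,0,0],"translation": [0.046,0.0045,-0.0005],"claw": 0.1},{"turn": [0,0,0],"translation": [0.048,0.0045,-0.0005],"claw": 0.1},{"turn": [0,0,0],"translation": [0.048,0.0045,-0.0005],"claw": 0.1}]'

```text
time_s: 14.85
position: [0.6435, -0.0368, 0.0381]
tool_rot: [-0.0, 0.696, 0.718, -0.0]
wrist_force: [1.1, -1.6, -0.6]
width: 0.0086
```

Run:
```python
from h import *
from rig import ctrl
o=ctrl.observe(); im=ctrl.snapshot("wrist"); cv2.imwrite("pics/w8.png",im[:,:,::-1]); 
np.save("o8.npy",o,allow_pickle=True)
print(o['wrist_force'],o['position'],o['tool_rot'])
C=cam("wrist",o)
g=[.6355,.191];c,s=np.cos(.03),np.sin(.03); R=np.array([[c,-s],[s,c]])
P=[(.044,-.188),(-.044,-.188),(.027,-.15),(-.027,-.15)]
print(proj(C,[list(R@p+g)+[.014] for p in P]))
```

```text
[ 1.14824649 -1.63692597 -0.56448029] [ 0.64351405 -0.03680417  0.0380737 ] [-3.01054152e-06  6.96202617e-01  7.17845329e-01 -1.38156504e-05]
[[431.79024225 210.48186833]
 [204.86070491 210.41040749]
 [392.80808082 107.15424732]
 [243.15975424 107.1326744 ]]
```

View pics/w8.png

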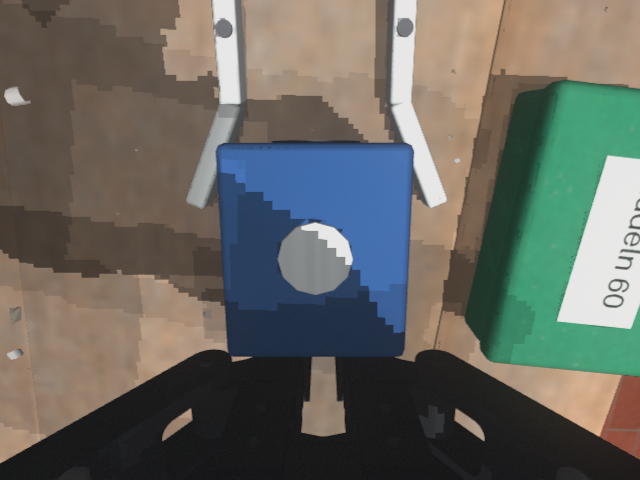

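Request:
carry_out --commands '[{"turn": [0,0,0],"translation": [0.006,0,0],"claw": 0.1},{"turn": [0,0,0],"translation": [0.013,0,0],"claw": 0.1},{"turn": [0,0,0],"translation": [0.021,-0.0005,0],"claw": 0.1},{"turn": [0,0,0],"translation": [0.029,-0.0005,0],"claw": 0.1},{"turn": [0,0,0],"translation": [0.037,-0.001,0],"claw": 0.1},{"turn": [0,0,0],"translation": [0.045,-0.001,0],"claw": 0.1},{"turn": [0,0,0],"translation": [0.053,-0.001,0],"claw": 0.1},{"turn": [0,0,0],"translation": [0.061,-0.0015,0],"claw": 0.1},{"turn": [0,0,0],"translation": [0.069,-0.0015,0],"claw": 0.1},{"turn": [0,0,0],"translation": [0.077,-0.0015,0],"claw": 0.1},{"turn": [0,0,0],"translation": [0.085,-0.002,0],"claw": 0.1},{"turn": [0,0,0],"translation": [0.092,-0.002,0],"claw": 0.1},{"turn": [0,0,0],"translation": [0.098,-0.002,0],"claw": 0.1},{"turn": [0,0,0],"translation": [0.1,-0.002,0],"claw": 0.1},{"turn": [0,0,0],"translation": [0.1,-0.002,0],"claw": 0.1}]'

```text
time_s: 16.77
position: [0.6384, 0.0633, 0.038]
tool_rot: [-0.0, 0.696, 0.718, 0.0]
wrist_force: [0.4, -0.9, 0.6]
width: 0.0087
```

Run:
```python
from h import *
from rig import ctrl
o=ctrl.observe(); im=ctrl.snapshot("wrist"); cv2.imwrite("pics/w9.png",im[:,:,::-1]); 
np.save("o9.npy",o,allow_pickle=True)
print(o['wrist_force'],o['position'],o['tool_rot'])
C=cam("wrist",o)
g=[.6347,.191];c,s=np.cos(.03),np.sin(.03); R=np.array([[c,-s],[s,c]])
P=[(.027,-.045,.012),(-.027,-.045,.012),(.027,.045,.014),(-.027,.045,.014),(.04,.045,.074),(-.04,.045,.074),(.04,.045,.0),(-.04,.045,.0),(0,-.045,.055),(0,.045,.055)]
print(proj(C,[list(R@p[:2]+g)+[p[2]] for p in P]))
```

```text
[ 0.35978978 -0.87539307  0.55169836] [0.63839939 0.06328783 0.03795343] [-1.83782894e-04  6.96230477e-01  7.17818283e-01  4.75510355e-05]
[[ 396.20584754   93.32925617]
 [ 247.03789394   93.32553045]
 [ 413.36322092 -233.65128388]
 [ 229.30727645 -233.52873969]
 [ 587.50482766 -578.79527176]
 [  51.55749127 -578.05014206]
 [ 443.87868747 -196.95578418]
 [ 199.2318691  -196.81180647]
 [ 320.92629301   81.29478942]
 [ 320.30368588 -413.97061421]]
```

View pics/w9.png

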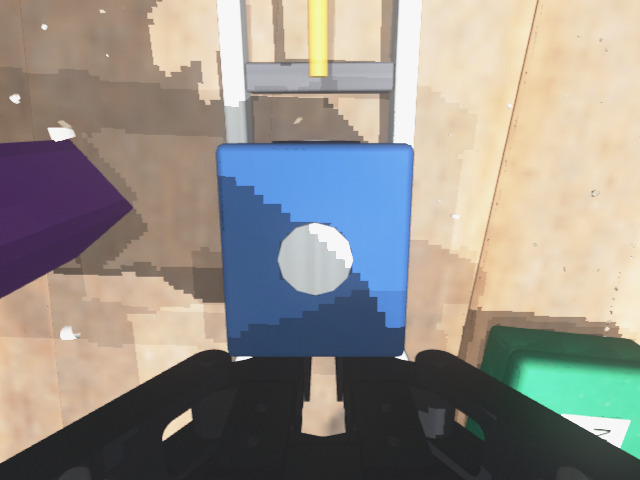

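Request:
carry_out --commands '[{"turn": [0,0,0],"translation": [0.005,0,0],"claw": 0.1},{"turn": [0,0,0],"translation": [0.009,0,0],"claw": 0.1},{"turn": [0,0,0],"translation": [0.012,0,0],"claw": 0.1},{"turn": [0,0,0],"translation": [0.014,0,0],"claw": 0.1},{"turn": [0,0,0],"translation": [0.015,0,0],"claw": 0.1},{"turn": [0,0,0],"translation": [0.016,0,0],"claw": 0.1},{"turn": [0,0,0],"translation": [0.016,0,0],"claw": 0.1}]'

```text
time_s: 17.7
position: [0.6379, 0.079, 0.038]
tool_rot: [-0.0, 0.696, 0.718, -0.0]
wrist_force: [0.5, -0.6, -0.5]
width: 0.0082
```

```bash
python3 -c "
from h import *
o=last();print(o['wrist_force'],o['position'])"
```

```text
[ 0.54210987 -0.63441023 -0.51394391] [0.63794959 0.07904262 0.03803821]
```

No stop contact yet, so I'll go on in 1 mm rows.

Request:
carry_out --commands '[{"turn": [0,0,0],"translation": [0.001,0,0],"claw": 0.1},{"turn": [0,0,0],"translation": [0.002,0,0],"claw": 0.1},{"turn": [0,0,0],"translation": [0.003,0,0],"claw": 0.1},{"turn": [0,0,0],"translation": [0.003,0,0],"claw": 0.1}]'

```text
time_s: 18.2
position: [0.6379, 0.0821, 0.038]
tool_rot: [0.0, 0.696, 0.718, 0.0]
wrist_force: [-0.1, -0.3, -0.4]
width: 0.0088
```

Run:
```python
from h import *
from rig import ctrl
o=ctrl.observe(); im=ctrl.snapshot("wrist"); cv2.imwrite("pics/w10.png",im[:,:,::-1]); 
np.save("o10.npy",o,allow_pickle=True)
print(o['wrist_force'],o['position'],o['tool_rot'])
```

```text
[-0.11690861 -0.34954652 -0.38332024] [0.63791791 0.08208958 0.03804467] [4.77320789e-06 6.96194134e-01 7.17853555e-01 7.03326618e-06]
```

View pics/w10.png

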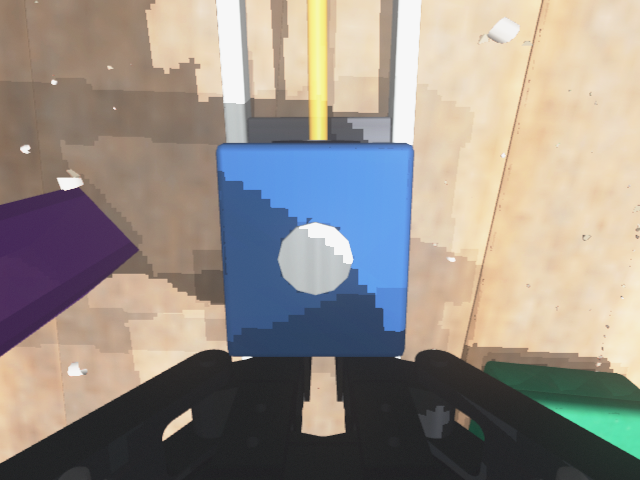

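Run:
```python
from h import *
np.set_printoptions(precision=4,suppress=True)
for f,rows in (("o9.npy",[62,92]),("o10.npy",[117])):
    o=np.load(f,allow_pickle=True).item(); C=cam("wrist",o)
    for r in rows: print(f,r,"stop",ray(C,[(318,r)],.012))
    print("block top front",ray(C,[(315,144),(315,147)],.074), "block back",ray(C,[(315,355),(315,357)],.074), o['position'][1])
```

```text
o9.npy 62 stop [[0.6345 0.1564 0.012 ]]
o9.npy 92 stop [[0.6347 0.1464 0.012 ]]
block top front [[0.6353 0.1311 0.074 ]
 [0.6353 0.1305 0.074 ]] block back [[0.6366 0.0774 0.074 ]
 [0.6366 0.0768 0.074 ]] 0.0632878300715653
o10.npy 117 stop [[0.6345 0.1566 0.012 ]]
block top front [[0.6348 0.1499 0.074 ]
 [0.6348 0.1493 0.074 ]] block back [[0.6361 0.0962 0.074 ]
 [0.6361 0.0956 0.074 ]] 0.08208957769510723
```

Request:
carry_out --commands '[{"turn": [0,0,0],"translation": [0.001,0,0],"claw": 0.1},{"turn": [0,0,0],"translation": [0.002,0,0],"claw": 0.1},{"turn": [0,0,0],"translation": [0.002,0,0],"claw": 0.1}]'

```text
time_s: 18.62
position: [0.638, 0.0829, 0.0383]
tool_rot: [0.001, 0.696, 0.718, -0.001]
wrist_force: [0.2, -5.0, 1.1]
width: 0.0087
```

Run:
```python
from h import *
from rig import ctrl
o=ctrl.observe(); im=ctrl.snapshot("wrist"); cv2.imwrite("pics/w11.png",cv2.resize(im[80:200,180:460,::-1],None,fx=2.8,fy=2.8,interpolation=cv2.INTER_CUBIC)); 
np.save("o11.npy",o,allow_pickle=True)
print(o['wrist_force'],o['position'],o['tool_rot'])
```

```text
[ 0.22437511 -4.95203163  1.06203817] [0.63804252 0.08290117 0.03825511] [ 8.13399004e-04  6.95998819e-01  7.18042231e-01 -5.80657587e-04]
```

View pics/w11.png

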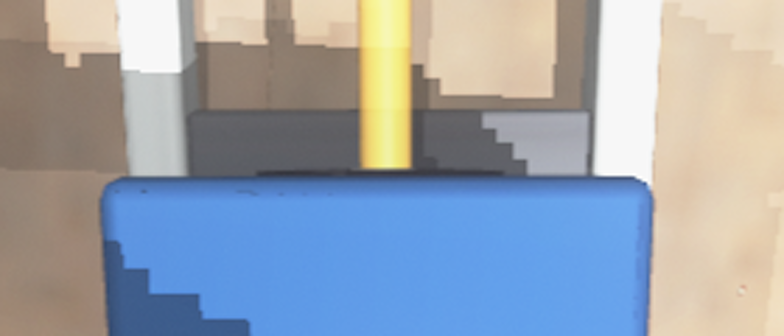

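Contact: 5 N with 1.1 mm of stall, and the front edge is square to the stop at (180..597,178) in the crop. The aperture is home. Next is the sensor.

```bash
python3 -c "
from h import *
plan([.567,-.267,.13],0.05)"
```

```text
t 18.675 trans [-0.3477 -0.0819 -0.0911] turn [1.000e-01 7.000e-02 8.892e+01] now [0.6381 0.0829 0.0383] F [ 0.48 -4.77  0.03]
```

Request:
carry_out --commands '[{"turn": [0,0,0],"translation": [-0.012,0,-0.002],"claw": 0.1},{"turn": [0,0,0],"translation": [-0.02,0,-0.05],"claw": 0.1},{"turn": [0,0,0],"translation": [-0.04,0,-0.091],"claw": 0.1},{"turn": [0,0,88.9],"translation": [-0.348,-0.082,-0.091],"claw": 0.1},{"turn": [0,0,88.9],"translation": [-0.348,-0.082,-0.091],"claw": 0.1},{"turn": [0,0,88.9],"translation": [-0.348,-0.082,-0.091],"claw": 0.1},{"turn": [0,0,88.9],"translation": [-0.348,-0.082,-0.091],"claw": 0.1},{"turn": [0,0,88.9],"translation": [-0.348,-0.082,-0.091],"claw": 0.1},{"turn": [0,0,88.9],"translation": [-0.348,-0.082,-0.091],"claw": 0.1},{"turn": [0,0,88.9],"translation": [-0.348,-0.082,-0.091],"claw": 0.1},{"turn": [0,0,88.9],"translation": [-0.348,-0.082,-0.091],"claw": 0.1},{"turn": [0,0,88.9],"translation": [-0.348,-0.082,-0.091],"claw": 0.1},{"turn": [0,0,88.9],"translation": [-0.348,-0.082,-0.091],"claw": 0.1},{"turn": [0,0,88.9],"translation": [-0.348,-0.082,-0.091],"claw": 0.1}]'

```text
time_s: 20.42
position: [0.5665, -0.2663, 0.1291]
tool_rot: [-0.0, 1.0, 0.025, 0.0]
wrist_force: [-0.0, -0.1, 0.5]
width: 0.0086
```

Run:
```python
from h import *
from rig import ctrl
o=ctrl.observe(); im=ctrl.snapshot("wrist"); cv2.imwrite("pics/w12.png",im[:,:,::-1]); 
np.save("o12.npy",o,allow_pickle=True)
im=ctrl.snapshot("top"); cv2.imwrite("pics/t12.png",im[:,:,::-1])
cv2.imwrite("pics/t12c.png",cv2.resize(im[185:310,155:305,::-1],None,fx=5,fy=4.8,interpolation=cv2.INTER_CUBIC)) 
print(o['wrist_force'],o['position'],o['tool_rot'])
plan([.567,-.267,.038],0.05)
```

```text
[-0.00100273 -0.10821833  0.53584572] [ 0.56652367 -0.26628651  0.12913054] [-1.79600379e-04  9.99683271e-01  2.51655356e-02  1.42648108e-04]
t 20.525 trans [0.0004 0.0007 0.0911] turn [-0.01 -0.01  0.01] now [ 0.5665 -0.2663  0.1291] F [-0.29  0.04 -0.23]
```

View pics/w12.png

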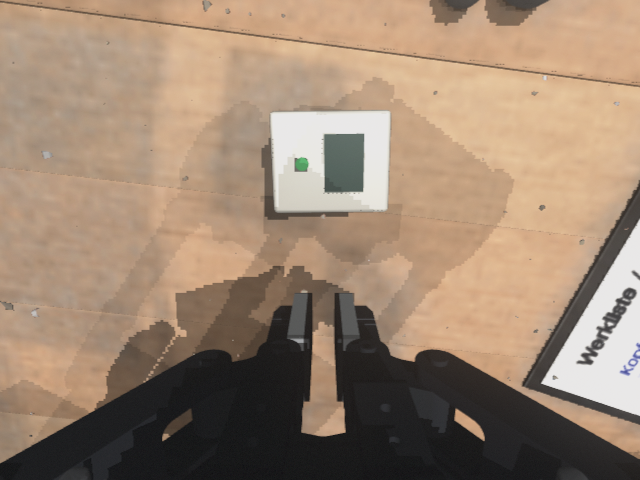

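View pics/t12c.png

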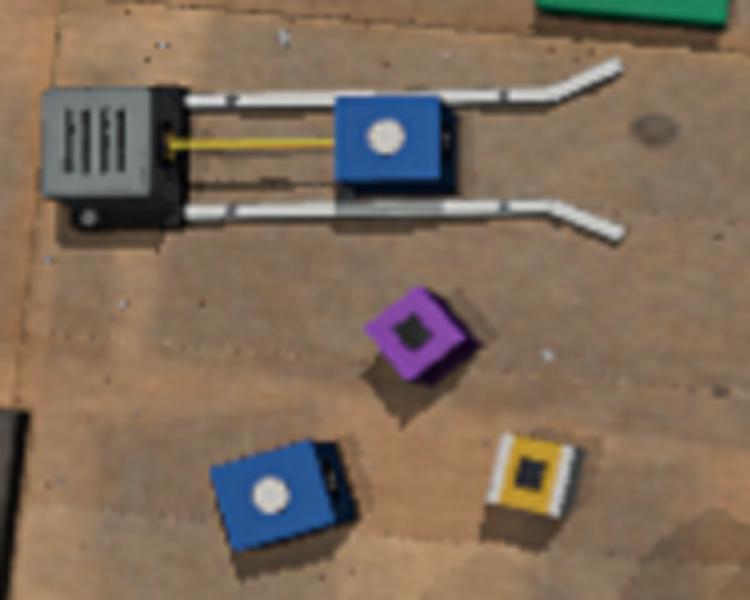

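The top view shows the aperture home, with its top at (335..442, 97..183) in the crop. The sensor is at (271..390, 111..212) in the wrist view, with the green lamp on the left (+y) side as wanted.

Run:
```python
from h import *
np.set_printoptions(precision=4,suppress=True)
o=np.load("o12.npy",allow_pickle=True).item(); C=cam("wrist",o)
print(fit([(C,block(.023,.027,.074),[(271,112),(390,111),(388,211),(274,212)])],[.62,-.26,0]))
print(fit([(cam("top"),block(.023,.027,.074),uncrop([(335,97),(441,97),(442,181),(335,183)],(155,185),(5,4.8)))],[.63,.12,0]))
```

```text
(array([ 0.6219, -0.2667,  0.0593]), np.float64(1.7688944985568127))
(array([0.6328, 0.1173, 0.0321]), np.float64(0.14683217411854085))
```

Request:
carry_out --commands '[{"turn": [0,0,0],"translation": [0,0,0.055],"claw": 0.1},{"turn": [0,0,0],"translation": [0,0,0.083],"claw": 0.1},{"turn": [0,0,0],"translation": [0,0,0.091],"claw": 0.1},{"turn": [0,0,0],"translation": [0.01,0,0.091],"claw": 0.1},{"turn": [0,0,0],"translation": [0.016,0,0.091],"claw": 0.1},{"turn": [0,0,0],"translation": [0.021,0,0.091],"claw": 0.1},{"turn": [0,0,0],"translation": [0.027,0,0.091],"claw": 0.1},{"turn": [0,0,0.3],"translation": [0.033,0,0.091],"claw": 0.1},{"turn": [0,0,0.6],"translation": [0.039,0,0.091],"claw": 0.1},{"turn": [0,0,1],"translation": [0.044,0,0.091],"claw": 0.1},{"turn": [0,0,1],"translation": [0.047,0,0.091],"claw": 0.1},{"turn": [0,0,1],"translation": [0.049,0,0.091],"claw": 0.1},{"turn": [0,0,1],"translation": [0.049,0,0.091],"claw": 0.1}]'

```text
time_s: 22.15
position: [0.6158, -0.264, 0.038]
tool_rot: [0.0, 1.0, 0.016, 0.0]
wrist_force: [-3.5, -0.2, 3.5]
width: 0.0086
```

```bash
python3 -c "
from h import *
plan([.65,-.327,.12],np.pi/2+.032)"
```

```text
t 22.15 trans [ 0.0322  0.0641 -0.082 ] turn [ 3.000e-02 -1.000e-02 -8.999e+01] now [ 0.6158 -0.264   0.038 ] F [-3.49 -0.19  3.52]
```

Request:
carry_out --commands '[{"turn": [0,0,0],"translation": [-0.01,0,-0.005],"claw": 0.1},{"turn": [0,0,0],"translation": [-0.014,0,-0.06],"claw": 0.1},{"turn": [0,0,0],"translation": [-0.014,0,-0.082],"claw": 0.1},{"turn": [0,0,-90],"translation": [0.032,0.064,-0.082],"claw": 0.1},{"turn": [0,0,-90],"translation": [0.032,0.064,-0.082],"claw": 0.1},{"turn": [0,0,-90],"translation": [0.032,0.064,-0.082],"claw": 0.1},{"turn": [0,0,-90],"translation": [0.032,0.064,-0.082],"claw": 0.1},{"turn": [0,0,-90],"translation": [0.032,0.064,-0.082],"claw": 0.1},{"turn": [0,0,-90],"translation": [0.032,0.064,-0.082],"claw": 0.1},{"turn": [0,0,-90],"translation": [0.032,0.064,-0.082],"claw": 0.1},{"turn": [0,0,-90],"translation": [0.032,0.064,-0.082],"claw": 0.1},{"turn": [0,0,-90],"translation": [0.032,0.064,-0.082],"claw": 0.1},{"turn": [0,0,-90],"translation": [0.032,0.064,-0.082],"claw": 0.1}]'

```text
time_s: 23.78
position: [0.6499, -0.327, 0.1204]
tool_rot: [0.001, 0.696, 0.718, 0.0]
wrist_force: [-0.2, 0.3, -0.3]
width: 0.0084
```

Run:
```python
from h import *
from rig import ctrl
o=ctrl.observe(); im=ctrl.snapshot("wrist"); cv2.imwrite("pics/w13.png",im[:,:,::-1]); 
np.save("o13.npy",o,allow_pickle=True)
print(o['wrist_force'],o['position'],o['tool_rot'])
plan([.65,-.327,.038],np.pi/2+.032)
```

```text
[-0.20016552  0.32988023 -0.28501949] [ 0.64989036 -0.32698877  0.12037126] [7.92867811e-04 6.95979615e-01 7.18060953e-01 4.63816211e-04]
t 23.825 trans [0.     0.0001 0.0823] turn [ 0.08  0.03 -0.06] now [ 0.6498 -0.327   0.1203] F [-0.22  0.84  0.19]
```

View pics/w13.png

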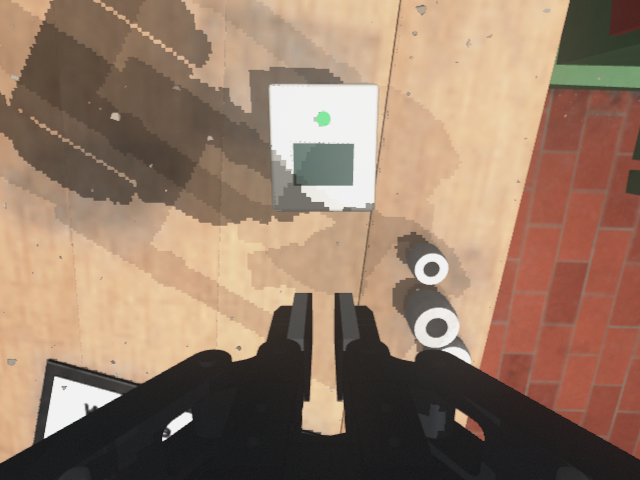

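```bash
python3 - <<'E'
from h import *
np.set_printoptions(precision=4,suppress=True)
o=np.load("o13.npy",allow_pickle=True).item(); C=cam("wrist",o)
print(fit([(C,block(.023,.027,.074),[(378,85),(372,210),(273,211),(269,85)])],[.62,-.26,0]))
T=cam("top")
print(ray(T,[(408,189),(421,187),(433,182)],.03)); print(ray(C,[(431,268),(437,327),(460,352)],.03),ray(C,[(431,268),(437,327)],.05))
E
python3 - <<'E'
import cv2
im=cv2.imread("pics/top0.png"); cv2.imwrite("pics/c4.png",cv2.resize(im[165:245,360:460],None,fx=6,fy=6,interpolation=cv2.INTER_CUBIC))
E
```

```text
(array([ 0.6487, -0.266 ,  0.028 ]), np.float64(2.172150906617696))
[[ 0.713  -0.3357  0.03  ]
 [ 0.719  -0.37    0.03  ]
 [ 0.733  -0.4019  0.03  ]]
[[ 0.7137 -0.3334  0.03  ]
 [ 0.7214 -0.3714  0.03  ]
 [ 0.7376 -0.3881  0.03  ]] [[ 0.7077 -0.3262  0.05  ]
 [ 0.7147 -0.3607  0.05  ]]
```

View pics/c4.png

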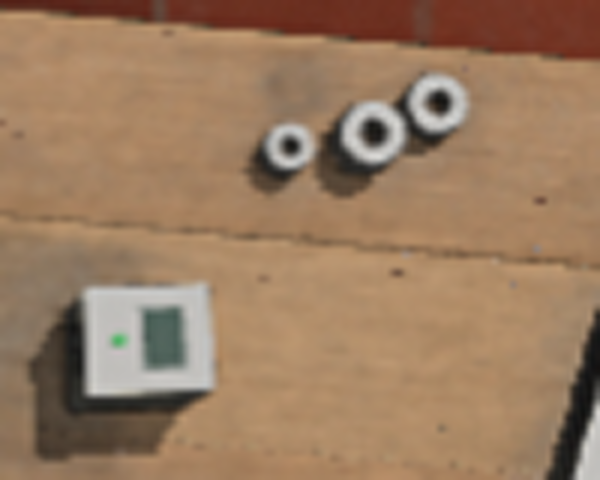

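Request:
carry_out --commands '[{"turn": [0,0,0],"translation": [0.01,0,0.03],"claw": 0.1},{"turn": [0,0,0],"translation": [0.01,0,0.07],"claw": 0.1},{"turn": [0,0,0],"translation": [0.01,0,0.082],"claw": 0.1},{"turn": [0,0,0],"translation": [0.015,0,0.082],"claw": 0.1},{"turn": [0,0,0],"translation": [0.02,0,0.082],"claw": 0.1},{"turn": [0,0,0],"translation": [0.024,0,0.082],"claw": 0.1},{"turn": [0,0,0],"translation": [0.029,0,0.082],"claw": 0.1},{"turn": [0,0,0],"translation": [0.036,0,0.082],"claw": 0.1},{"turn": [0,0,0],"translation": [0.044,0,0.082],"claw": 0.1},{"turn": [0,0,0],"translation": [0.053,0,0.082],"claw": 0.1},{"turn": [0,0,0],"translation": [0.062,0,0.082],"claw": 0.1},{"turn": [0,0,0],"translation": [0.071,0,0.082],"claw": 0.1},{"turn": [0,0,0],"translation": [0.08,0,0.082],"claw": 0.1},{"turn": [0,0,0],"translation": [0.089,0,0.082],"claw": 0.1},{"turn": [0,0,0],"translation": [0.098,0,0.082],"claw": 0.1},{"turn": [0,0,0],"translation": [0.107,0,0.082],"claw": 0.1},{"turn": [0,0,0],"translation": [0.116,0,0.082],"claw": 0.1},{"turn": [0,0,0],"translation": [0.125,0,0.082],"claw": 0.1},{"turn": [0,0,0],"translation": [0.134,0,0.082],"claw": 0.1},{"turn": [0,0,0],"translation": [0.143,0,0.082],"claw": 0.1}]'

```text
time_s: 26.32
position: [0.6448, -0.1833, 0.038]
tool_rot: [-0.0, 0.696, 0.718, -0.0]
wrist_force: [0.7, -2.7, 2.3]
width: 0.0087
```

Request:
carry_out --commands '[{"turn": [0,0,0],"translation": [0.009,0,0],"claw": 0.1},{"turn": [0,0,0],"translation": [0.018,0,0],"claw": 0.1},{"turn": [0,0,0],"translation": [0.027,0,0],"claw": 0.1},{"turn": [0,0,0],"translation": [0.036,0,0],"claw": 0.1},{"turn": [0,0,0],"translation": [0.045,0,0],"claw": 0.1},{"turn": [0,0,0],"translation": [0.054,0,0],"claw": 0.1},{"turn": [0,0,0],"translation": [0.063,0,0],"claw": 0.1},{"turn": [0,0,0],"translation": [0.072,0,0],"claw": 0.1},{"turn": [0,0,0],"translation": [0.081,0,0],"claw": 0.1},{"turn": [0,0,0],"translation": [0.088,0,0],"claw": 0.1},{"turn": [0,0,0],"translation": [0.093,0,0],"claw": 0.1},{"turn": [0,0,0],"translation": [0.095,0,0],"claw": 0.1}]'

```text
time_s: 27.82
position: [0.6418, -0.0887, 0.0381]
tool_rot: [0.0, 0.695, 0.719, -0.0]
wrist_force: [-0.3, -3.3, 1.2]
width: 0.0085
```

Run:
```python
from h import *
from rig import ctrl
o=ctrl.observe(); im=ctrl.snapshot("wrist"); cv2.imwrite("pics/w14.png",im[:,:,::-1]); 
np.save("o14.npy",o,allow_pickle=True)
print(o['wrist_force'],o['position'],o['tool_rot'])
plan([.6388,.0289,.038],np.pi/2+.032)
```

```text
[-0.265766   -3.34768367  1.2129203 ] [ 0.64178385 -0.08869438  0.03806261] [ 2.58068767e-05  6.95473850e-01  7.18551400e-01 -9.18916485e-05]
t 27.875 trans [0.1175 0.0009 0.    ] turn [-0.01 -0.01  0.03] now [ 0.6417 -0.0886  0.038 ] F [ 0.06 -1.63  1.89]
```

View pics/w14.png

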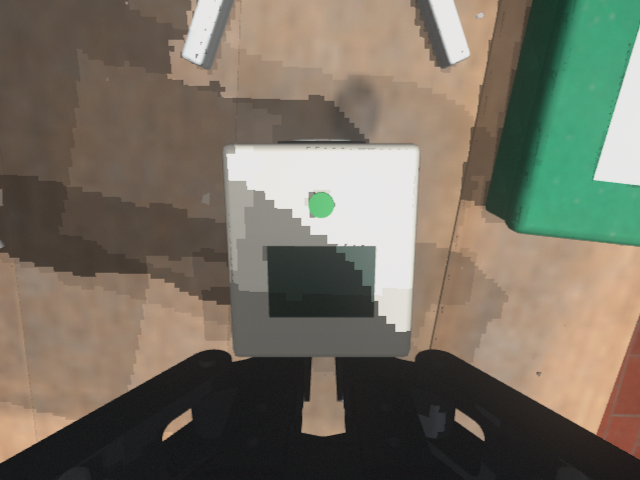

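Sensor mid col 321, rails mid 327: it is about 2 mm left of the axis. I'll go on with a small drift to the right.

Request:
carry_out --commands '[{"turn": [0,0,0],"translation": [0.006,0,0],"claw": 0.1},{"turn": [0,0,0],"translation": [0.014,0.0005,0],"claw": 0.1},{"turn": [0,0,0],"translation": [0.022,0.001,0],"claw": 0.1},{"turn": [0,0,0],"translation": [0.03,0.0015,0],"claw": 0.1},{"turn": [0,0,0],"translation": [0.038,0.0015,0],"claw": 0.1},{"turn": [0,0,0],"translation": [0.046,0.0015,0],"claw": 0.1},{"turn": [0,0,0],"translation": [0.054,0.0015,0],"claw": 0.1},{"turn": [0,0,0],"translation": [0.062,0.0015,0],"claw": 0.1},{"turn": [0,0,0],"translation": [0.07,0.0015,0],"claw": 0.1},{"turn": [0,0,0],"translation": [0.078,0.0015,0],"claw": 0.1},{"turn": [0,0,0],"translation": [0.086,0.0015,0],"claw": 0.1},{"turn": [0,0,0],"translation": [0.093,0.0015,0],"claw": 0.1},{"turn": [0,0,0],"translation": [0.099,0.0015,0],"claw": 0.1},{"turn": [0,0,0],"translation": [0.104,0.0015,0],"claw": 0.1},{"turn": [0,0,0],"translation": [0.108,0.0015,0],"claw": 0.1},{"turn": [0,0,0],"translation": [0.111,0.0015,0],"claw": 0.1},{"turn": [0,0,0],"translation": [0.113,0.0015,0],"claw": 0.1},{"turn": [0,0,0],"translation": [0.114,0.0015,0],"claw": 0.1},{"turn": [0,0,0],"translation": [0.114,0.0015,0],"claw": 0.1}]'

```text
time_s: 30.25
position: [0.6395, 0.0251, 0.0379]
tool_rot: [-0.0, 0.696, 0.718, -0.0]
wrist_force: [0.3, -1.4, -0.4]
width: 0.0084
```

Run:
```python
from h import *
from rig import ctrl
o=ctrl.observe(); im=ctrl.snapshot("wrist"); cv2.imwrite("pics/w15.png",im[:,:,::-1]); 
print(o['wrist_force'],o['position'],o['tool_rot'])
```

```text
[ 0.28351341 -1.35768301 -0.37354551] [0.63952939 0.02507415 0.03787897] [-1.71286647e-04  6.95680051e-01  7.18351749e-01 -3.97072821e-05]
```

View pics/w15.png

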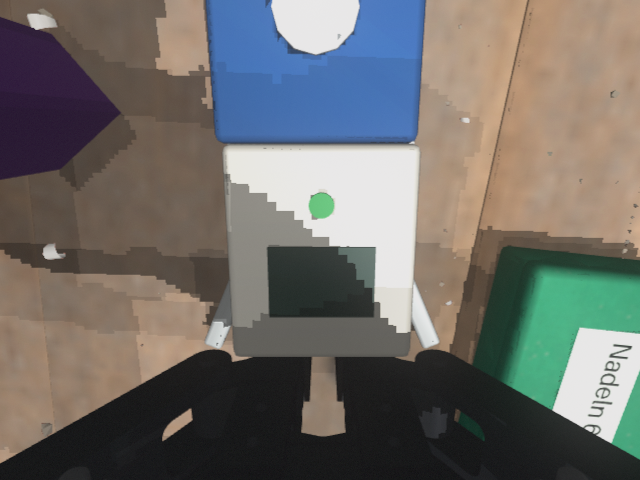

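Request:
carry_out --commands '[{"turn": [0,0,0],"translation": [0.001,0,0],"claw": 0.1},{"turn": [0,0,0],"translation": [0.002,0,0],"claw": 0.1},{"turn": [0,0,0],"translation": [0.002,0,0],"claw": 0.1}]'

```text
time_s: 30.68
position: [0.6394, 0.0272, 0.038]
tool_rot: [-0.0, 0.696, 0.718, -0.0]
wrist_force: [-0.6, -1.7, -0.7]
width: 0.0086
```

Request:
carry_out --commands '[{"turn": [0,0,0],"translation": [0.001,0,0],"claw": 0.1},{"turn": [0,0,0],"translation": [0.002,0,0],"claw": 0.1},{"turn": [0,0,0],"translation": [0.002,0,0],"claw": 0.1}]'

```text
time_s: 31.05
position: [0.6397, 0.0277, 0.0384]
tool_rot: [0.001, 0.695, 0.719, -0.001]
wrist_force: [-0.7, -6.5, 1.7]
width: 0.0086
```

Run:
```python
from h import *
from rig import ctrl
o=ctrl.observe(); im=ctrl.snapshot("wrist"); cv2.imwrite("pics/w16.png",cv2.resize(im[0:240,160:480,::-1],None,fx=2.5,fy=2.5,interpolation=cv2.INTER_CUBIC)); 
print(o['wrist_force'],o['position'],o['tool_rot'])
```

```text
[-0.7236306  -6.4791136   1.66153342] [0.63972561 0.0277343  0.03843591] [ 9.42330094e-04  6.95346846e-01  7.18673418e-01 -6.26966569e-04]
```

View pics/w16.png

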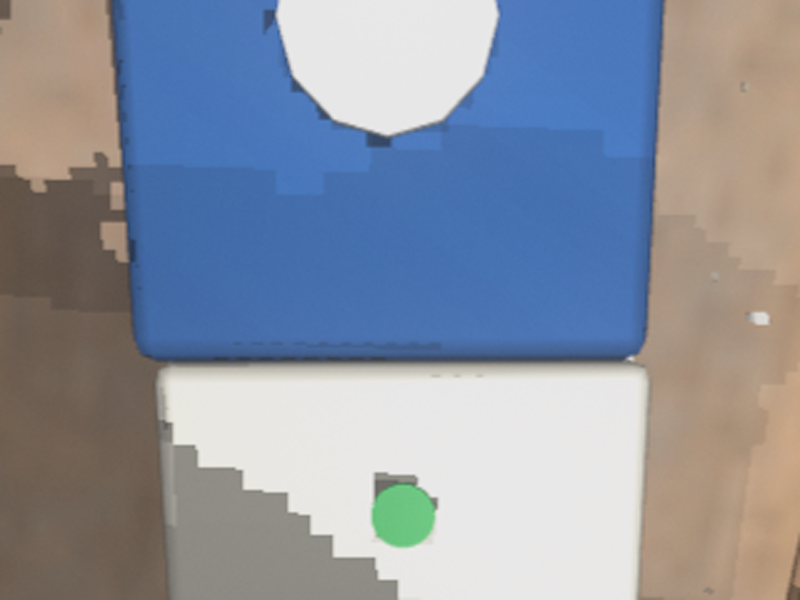

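Run:
```python
from h import *
from rig import ctrl
im=ctrl.snapshot("scene"); cv2.imwrite("pics/s16.png",cv2.resize(im[215:345,180:350,::-1],None,fx=4.6,fy=4.6,interpolation=cv2.INTER_CUBIC));
```

```text
(no output)
```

View pics/s16.png

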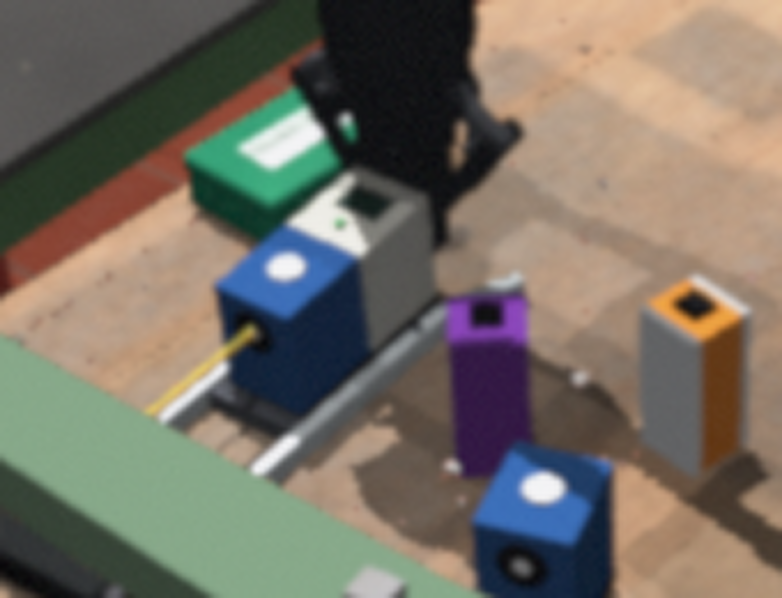

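The aperture's rear edge looks about 3% too large in the wrist view, so it may be slightly tipped by my push. I'll back off and compare.

Request:
carry_out --commands '[{"turn": [0,0,0],"translation": [-0.003,0,0],"claw": 0.1},{"turn": [0,0,0],"translation": [-0.004,0,0],"claw": 0.1}]'

```text
time_s: 31.4
position: [0.6397, 0.0252, 0.038]
tool_rot: [-0.0, 0.696, 0.718, 0.0]
wrist_force: [0.7, -1.4, -0.7]
width: 0.0089
```

Run:
```python
from h import *
from rig import ctrl
o=ctrl.observe(); im=ctrl.snapshot("wrist"); cv2.imwrite("pics/w17.png",cv2.resize(im[0:240,160:480,::-1],None,fx=2.5,fy=2.5,interpolation=cv2.INTER_CUBIC)); 
print(o['wrist_force'],o['position'],o['tool_rot'])
```

```text
[ 0.7003739  -1.40058814 -0.70905479] [0.63965224 0.02521941 0.03803333] [-1.95372565e-04  6.95734310e-01  7.18299158e-01  2.27557891e-04]
```

View pics/w17.png

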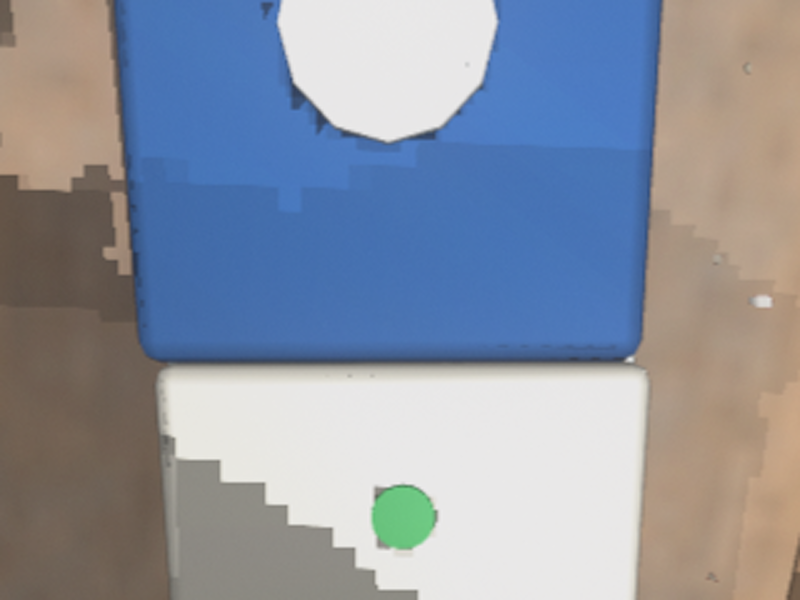

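Request:
carry_out --commands '[{"turn": [0,0,0],"translation": [-0.002,0,0],"claw": 0.1},{"turn": [0,0,0],"translation": [-0.004,0,0],"claw": 0.1},{"turn": [0,0,0],"translation": [-0.004,0,0],"claw": 0.1}]'

```text
time_s: 31.82
position: [0.6398, 0.021, 0.0381]
tool_rot: [-0.0, 0.696, 0.718, 0.0]
wrist_force: [-0.1, 0.3, 0.4]
width: 0.0088
```

Run:
```python
from h import *
from rig import ctrl
o=ctrl.observe(); im=ctrl.snapshot("wrist"); cv2.imwrite("pics/w18.png",cv2.resize(im[0:240,160:480,::-1],None,fx=2.5,fy=2.5,interpolation=cv2.INTER_CUBIC)); np.save("o18.npy",o,allow_pickle=True)
print(o['wrist_force'],o['position'],o['tool_rot'])
```

```text
[-0.12507478  0.26786316  0.39336789] [0.63983268 0.02104079 0.03811375] [-1.63505531e-05  6.95662919e-01  7.18368356e-01  9.56982715e-05]
```

View pics/w18.png

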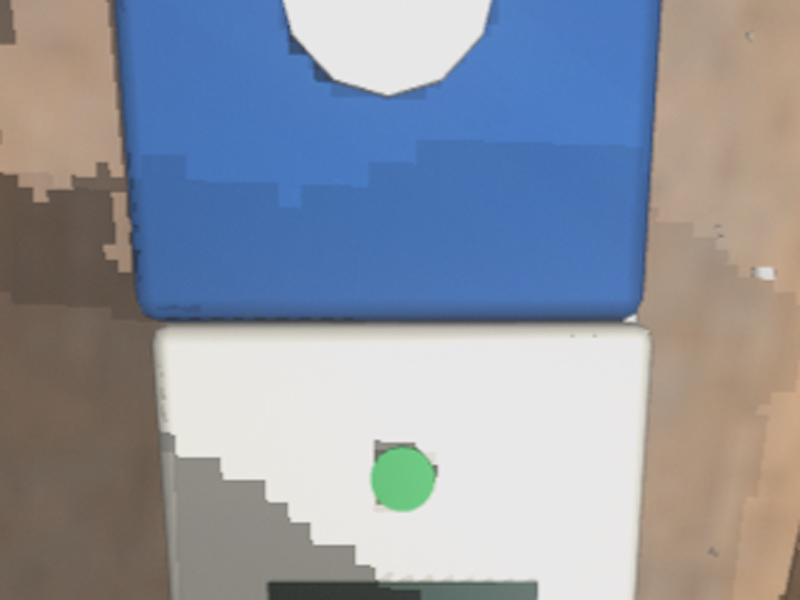

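```bash
python3 -c "
from h import *
plan([.44,-.02,.16],-0.175)"
```

```text
t 31.875 trans [-0.0346 -0.201  -0.1219] turn [-0.0000e+00 -1.0000e-02  1.0187e+02] now [0.6398 0.0211 0.0381] F [ 0.16 -0.13  0.42]
```

Request:
carry_out --commands '[{"turn": [0,0,0],"translation": [-0.02,0,-0.01],"claw": 0.1},{"turn": [0,0,0],"translation": [-0.03,0,-0.07],"claw": 0.1},{"turn": [0,0,10],"translation": [-0.035,-0.02,-0.122],"claw": 0.1},{"turn": [0,0,101.8],"translation": [-0.035,-0.201,-0.122],"claw": 0.1},{"turn": [0,0,101.8],"translation": [-0.035,-0.201,-0.122],"claw": 0.1},{"turn": [0,0,101.8],"translation": [-0.035,-0.201,-0.122],"claw": 0.1},{"turn": [0,0,101.8],"translation": [-0.035,-0.201,-0.122],"claw": 0.1},{"turn": [0,0,101.8],"translation": [-0.035,-0.201,-0.122],"claw": 0.1}]'

```text
time_s: 32.88
position: [0.4395, -0.0216, 0.1613]
tool_rot: [0.001, 0.971, 0.24, 0.001]
wrist_force: [0.6, 0.2, 0.0]
width: 0.0088
```

Run:
```python
from h import *
from rig import ctrl
o=ctrl.observe(); print(o['position'],o['tool_rot'],o['time_s'])
im=ctrl.snapshot("top"); cv2.imwrite("pics/t19full.png",im[:,:,::-1])
a=cv2.resize(im[195:245,155:305,::-1],None,fx=5,fy=5,interpolation=cv2.INTER_CUBIC)
b=cv2.resize(cv2.imread("pics/t12.png")[195:245,155:305],None,fx=5,fy=5,interpolation=cv2.INTER_CUBIC)
cv2.imwrite("pics/t19.png",np.vstack([b,a]))
```

```text
[ 0.43950624 -0.02156921  0.16126264] [8.01772467e-04 9.70871464e-01 2.39597572e-01 9.80658417e-04] 32.875
```

View pics/t19.png

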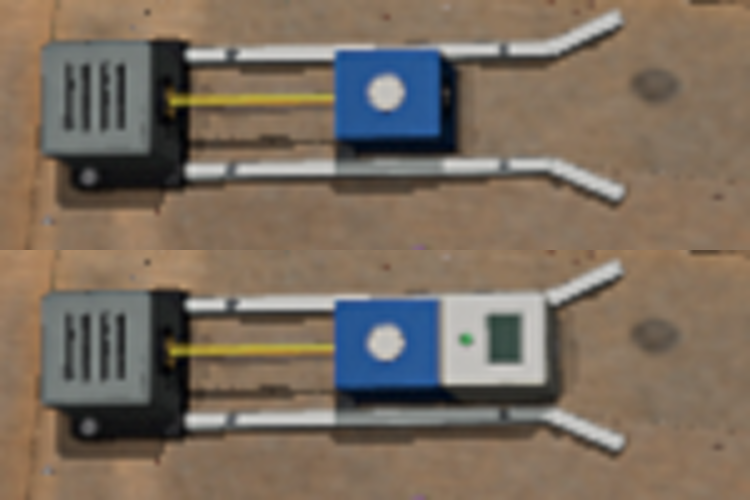

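Run:
```python
from h import *
np.set_printoptions(precision=3,suppress=True)
a=cv2.imread("pics/t12.png").astype(float); b=cv2.imread("pics/t19full.png").astype(float)
# row-profile of blue minus red, rows 208-220
f=lambda im,r0,r1: (im[r0:r1,:,0]-im[r0:r1,:,2]).mean(0)
for n,im in(("before",a),("after",b)):
    p=f(im,208,219); i=np.arange(215,240); 
    # left crossing half, right crossing
    print(n,np.round(p[219:226]),np.round(p[239:252]))
g=b[206:222].mean(2).mean(0); print("sensor luminance",np.round(g[238:270]))
# blue second head as static check
print(cv2.phaseCorrelate(a[205:222,215:236,0].copy(),b[205:222,215:236,0].copy()))
C=cam("top")
p,r=fit([(C,block(.023,.027,.074),uncrop([(441,292-250),(546,292-250),(547,386-250),(441,386-250)],(155,195),(5,5)))],[.63,.06,0]);print(p,r)
```

```text
before [-52. -54. -21.  97. 112. 106. 106.] [109. 110. 112.  98.  28.   9.  21.  -9. -30. -35. -38. -41. -41.]
after [-52. -54. -22.  99. 112. 107. 106.] [109. 112. 110.  51. -12.  -8.  -5.  -5.  -3.  -1.  -4.  -6.  -5.]
sensor luminance [ 93.  94.  93.  91. 105. 150. 193. 192. 188. 178. 177. 185. 191. 185.
 155. 115. 112. 113. 113. 112. 121. 158. 192. 192. 193. 168.  88.  57.
  64.  83.  98. 102.]
((-0.10622779720621978, 0.0375733244951757), 1.0153959188792177)
[0.637 0.064 0.025] 0.3004914928469836
```

Run:
```python
import cv2,numpy as np
im=cv2.imread("pics/w18.png"); c=im[290:350,120:680]
cv2.imwrite("pics/w18z.png",cv2.resize(c,None,fx=1.4,fy=6,interpolation=cv2.INTER_NEAREST))
for x in (250,400,550): print(im[300:345:2,x].mean(1).astype(int))
```

```text
[116 113 110 109 106 104 101  97  89  79  75  92 122 147 170 184 193 201
 207 213 219 225 229]
[121 118 115 113 109 106 103  97  89  80  77  93 124 152 175 187 194 202
 210 217 224 229 231]
[123 120 116 113 108 105 102  97  88  77  76  98 131 156 177 188 198 209
 218 225 229 232 232]
```

View pics/w18z.png

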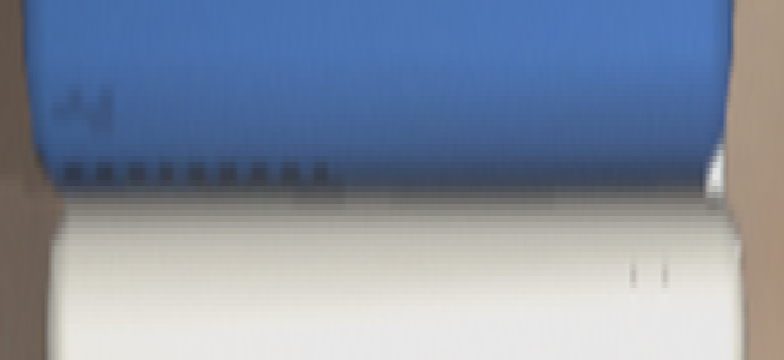

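No slit shows between the heads, so they touch, and in the top view the aperture's front edge is unchanged to 0.02 px. Now I'll go to the cell.

```bash
python3 -c "
from h import *
plan([.40,.048,.19],-0.175)"
```

```text
t 32.925 trans [-0.0032 -0.0801 -0.029 ] turn [ 0.08 -0.11 37.54] now [ 0.4399 -0.0216  0.1612] F [-0.79 -0.73  0.03]
```

Request:
carry_out --commands '[{"turn": [0,0,37.5],"translation": [-0.003,-0.08,-0.029],"claw": 1.0},{"turn": [0,0,37.5],"translation": [-0.003,-0.08,-0.029],"claw": 1.0},{"turn": [0,0,37.5],"translation": [-0.003,-0.08,-0.029],"claw": 1.0},{"turn": [0,0,37.5],"translation": [-0.003,-0.08,-0.029],"claw": 1.0},{"turn": [0,0,37.5],"translation": [-0.003,-0.08,-0.029],"claw": 1.0},{"turn": [0,0,37.5],"translation": [-0.003,-0.08,-0.029],"claw": 1.0}]'

```text
time_s: 33.67
position: [0.3998, 0.0482, 0.1893]
tool_rot: [0.0, 0.997, -0.081, 0.0]
wrist_force: [0.4, -0.4, -0.6]
width: 0.0852
```

Run:
```python
from h import *
from rig import ctrl
o=ctrl.observe(); im=ctrl.snapshot("wrist"); cv2.imwrite("pics/w20.png",im[:,:,::-1]); np.save("o20.npy",o,allow_pickle=True)
print(o['time_s'],o['position'],o['tool_rot'],o['width'],o['q'])
c,s=np.cos(-.175),np.sin(-.175)
print(proj(cam("wrist",o),block(.018,.018,.08)@np.array([[c,-s,0],[s,c,0],[0,0,1]]).T+[.46,.038,0]))
```

```text
33.675 [0.39980541 0.04823014 0.18930938] [ 1.21127696e-04  9.96745217e-01 -8.06157913e-02  2.29191909e-04] 0.08522283821735734 [-5.29205349e-02  5.70645973e-02  1.93042061e+00 -2.78802415e-04
  1.15365598e+00  1.67939543e+00]
[[292.93783856 111.03596953]
 [356.65600371 111.9155192 ]
 [354.39158091 175.95255614]
 [293.43954819 175.14234384]]
```

View pics/w20.png

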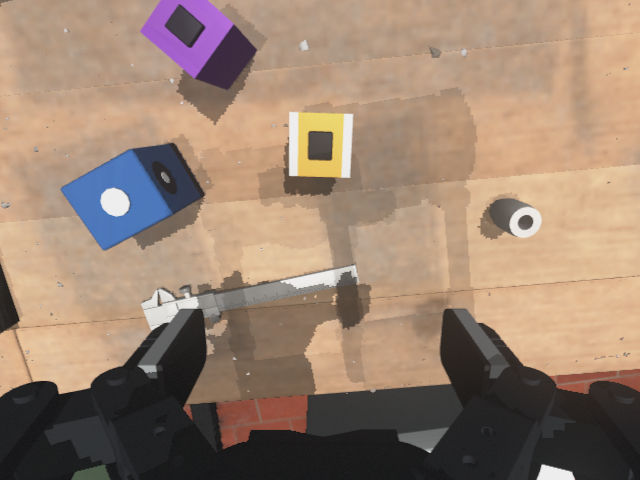

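The cell top is at (289..353, 112..178), with white stripes left and right along the jaw axis. I'll fit it.

Run:
```python
from h import *
np.set_printoptions(precision=4,suppress=True)
im=cv2.imread("pics/w20.png"); cv2.imwrite("pics/w20c.png",cv2.resize(im[95:195,270:375],None,fx=6,fy=6,interpolation=cv2.INTER_CUBIC))
o=np.load("o20.npy",allow_pickle=True).item(); C=cam("wrist",o)
print(fit([(C,block(.018,.018,.08),[(290,112),(353,114),(350,178),(289,176)])],[.46,.038,-.17]), Ro.from_quat(np.roll(o['tool_rot'],-1)).as_matrix()[:2,0])
```

```text
(array([ 0.4595,  0.0403, -0.1944]), np.float64(0.17102287677942687)) [ 0.987  -0.1607]
```

View pics/w20c.png

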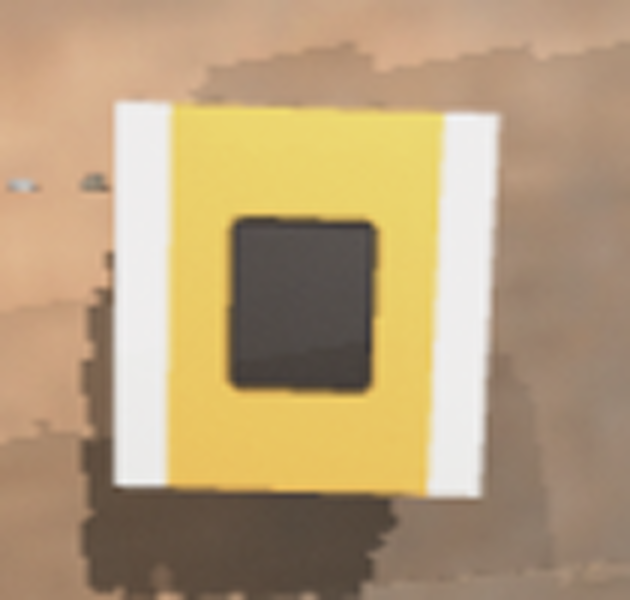

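Run:
```python
from h import *
np.set_printoptions(precision=4,suppress=True)
o=np.load("o20.npy",allow_pickle=True).item(); C=cam("wrist",o)
print(fit([(C,block(.018,.018,.08),[(288.75,111.4),(352.9,113.6),(349.9,177.4),(288.4,175.7)])],[.46,.038,-.17]))
plan([.4595,.0403,.045],-.194)
```

```text
(array([ 0.4598,  0.0406, -0.1915]), np.float64(0.20850226270405395))
t 33.725 trans [ 0.0602 -0.0018  0.1442] turn [ 0.01 -0.01  1.84] now [0.3997 0.0483 0.1892] F [-0.11  0.69  0.24]
```

Request:
carry_out --commands '[{"turn": [0,0,1.7],"translation": [0.06,-0.002,0.03],"claw": 1.0},{"turn": [0,0,1.7],"translation": [0.0602,-0.002,0.03],"claw": 1.0},{"turn": [0,0,1.7],"translation": [0.0602,-0.002,0.03],"claw": 1.0},{"turn": [0,0,1.7],"translation": [0.0602,-0.002,0.07],"claw": 1.0},{"turn": [0,0,1.7],"translation": [0.0602,-0.002,0.11],"claw": 1.0},{"turn": [0,0,1.7],"translation": [0.0602,-0.002,0.135],"claw": 1.0},{"turn": [0,0,1.7],"translation": [0.0602,-0.002,0.144],"claw": 1.0},{"turn": [0,0,1.7],"translation": [0.0602,-0.002,0.144],"claw": 1.0}]'

```text
time_s: 34.72
position: [0.459, 0.0409, 0.0456]
tool_rot: [0.0, 0.995, -0.096, 0.0]
wrist_force: [-0.6, 0.4, 0.2]
width: 0.0855
```

Run:
```python
from h import *
from rig import ctrl
o=ctrl.observe(); im=ctrl.snapshot("wrist"); cv2.imwrite("pics/w21.png",im[:,:,::-1]); np.save("o21.npy",o,allow_pickle=True)
print(o['time_s'],o['position'],o['tool_rot'],o['wrist_force'])
```

```text
34.725 [0.4590372  0.04086237 0.04556196] [ 6.48526235e-05  9.95361424e-01 -9.62061851e-02  3.55381496e-05] [-0.63085551  0.41248364  0.18806711]
```

View pics/w21.png

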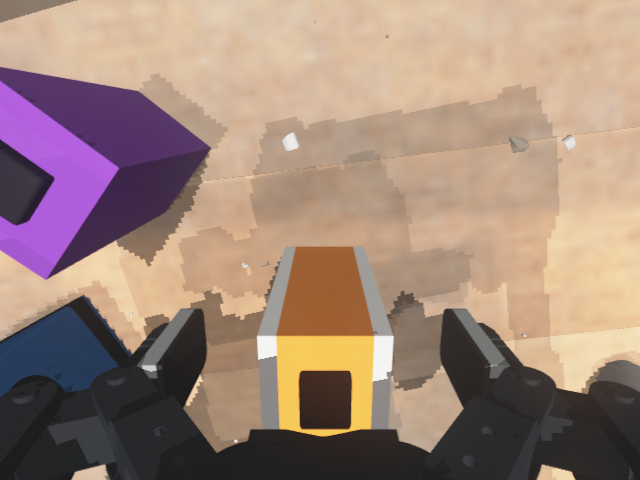

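The cell sits centred between the fingers (cols 258..392) and square to the jaws. I'll close.

Request:
carry_out --commands '[{"turn": [0,0,0],"translation": [0,0,0],"claw": 0.2},{"turn": [0,0,0],"translation": [0,0,0],"claw": 0.2},{"turn": [0,0,0],"translation": [0,0,0],"claw": 0.2},{"turn": [0,0,0],"translation": [0,0,0],"claw": 0.2},{"turn": [0,0,0],"translation": [0,0,0],"claw": 0.2}]'

```text
time_s: 35.4
position: [0.4598, 0.0407, 0.0457]
tool_rot: [0.0, 0.995, -0.096, 0.001]
wrist_force: [-1.1, -0.7, 4.8]
width: 0.0355
```

Run:
```python
from h import *
from rig import ctrl
o=ctrl.observe(); im=ctrl.snapshot("wrist"); cv2.imwrite("pics/w22.png",im[:,:,::-1]); np.save("o22.npy",o,allow_pickle=True)
print(o['time_s'],o['position'],o['tool_rot'],o['wrist_force'],o['width'])
```

```text
35.4 [0.45978972 0.04072513 0.04568722] [ 8.10689648e-05  9.95347452e-01 -9.63490849e-02  5.44679574e-04] [-1.1286451  -0.69576038  4.76814891] 0.03550762346345594
```

View pics/w22.png

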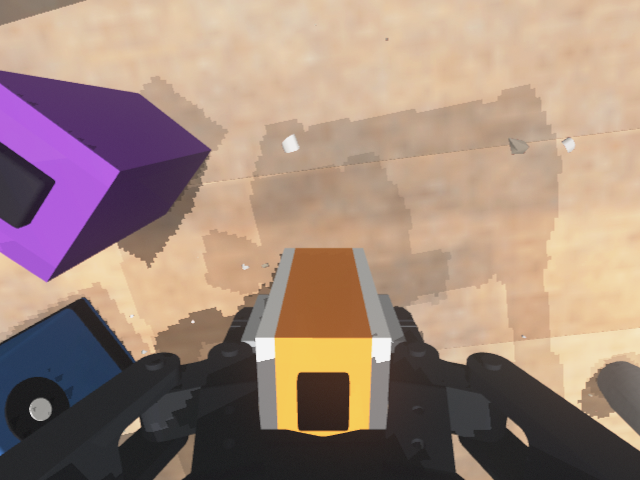

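Gripped at 35.5 mm on the frosted plates. I'll refine the gauge line from the earlier wrist views and plan the lift.

Run:
```python
from h import *
np.set_printoptions(precision=4,suppress=True)
for f,n,rows in(("o9.npy","w9",(5,30,60)),("o10.npy","w10",(5,60,120))):
    o=np.load(f,allow_pickle=True).item(); C=cam("wrist",o); im=cv2.imread(f"pics/{n}.png").astype(float)
    for r in rows:
        y=(im[r,:,2]+im[r,:,1])/2-im[r,:,0]; w=np.clip(y[300:340]-90,0,None); u=300+(w*np.arange(40)).sum()/w.sum()
        print(n,r,round(u,1),ray(C,[(u,r)],.055)[0])
plan([.460,.041,.165],-.1925)
```

```text
w9 5 317.8 [0.6337 0.1639 0.055 ]
w9 30 317.9 [0.6339 0.1584 0.055 ]
w9 60 318.5 [0.6343 0.1515 0.055 ]
w10 5 318.1 [0.6333 0.1827 0.055 ]
w10 60 317.9 [0.6336 0.1703 0.055 ]
w10 120 318.5 [0.6341 0.1557 0.055 ]
t 35.45 trans [ 0.0003 -0.0003 -0.1193] turn [ 0.   -0.06 -0.03] now [0.4598 0.0407 0.0457] F [-1.72 -0.75  4.87]
```

Request:
carry_out --commands '[{"turn": [0,0,0],"translation": [0,0,-0.01],"claw": 0.2},{"turn": [0,0,0],"translation": [0,0,-0.03],"claw": 0.2},{"turn": [0,0,0],"translation": [0,0,-0.06],"claw": 0.2},{"turn": [0,0,0],"translation": [0,0,-0.09],"claw": 0.2},{"turn": [0,0,0],"translation": [0,0,-0.115],"claw": 0.2},{"turn": [0,0,0],"translation": [0,0,-0.12],"claw": 0.2}]'

```text
time_s: 36.2
position: [0.4603, 0.0408, 0.1668]
tool_rot: [-0.0, 0.995, -0.096, 0.002]
wrist_force: [0.1, 0.1, -0.9]
width: 0.0354
```

Run:
```python
from h import *
o=last(); print(o['width'])
plan([.633,.1915,.170],np.pi/2+.031)
```

```text
0.0354087056622111
t 36.2 trans [ 0.1406 -0.181  -0.0026] turn [   0.17   -0.17 -102.84] now [0.4603 0.0408 0.1668] F [ 0.1   0.07 -0.95]
```

Request:
carry_out --commands '[{"turn": [0,0,-5],"translation": [0.006,-0.008,-0.003],"claw": 0.2},{"turn": [0,0,-13],"translation": [0.017,-0.022,-0.003],"claw": 0.2},{"turn": [0,0,-22],"translation": [0.029,-0.037,-0.003],"claw": 0.2},{"turn": [0,0,-31],"translation": [0.041,-0.053,-0.003],"claw": 0.2},{"turn": [0,0,-40],"translation": [0.054,-0.069,-0.003],"claw": 0.2},{"turn": [0,0,-49],"translation": [0.067,-0.085,-0.003],"claw": 0.2},{"turn": [0,0,-58],"translation": [0.08,-0.102,-0.003],"claw": 0.2},{"turn": [0,0,-67],"translation": [0.093,-0.118,-0.003],"claw": 0.2},{"turn": [0,0,-76],"translation": [0.105,-0.135,-0.003],"claw": 0.2},{"turn": [0,0,-85],"translation": [0.117,-0.15,-0.003],"claw": 0.2},{"turn": [0,0,-93],"translation": [0.128,-0.164,-0.003],"claw": 0.2},{"turn": [0,0,-99],"translation": [0.136,-0.175,-0.003],"claw": 0.2},{"turn": [0,0,-102.8],"translation": [0.1406,-0.181,-0.003],"claw": 0.2},{"turn": [0,0,-102.8],"translation": [0.1406,-0.181,-0.003],"claw": 0.2},{"turn": [0,0,-102.8],"translation": [0.1406,-0.181,-0.003],"claw": 0.2}]'

```text
time_s: 38.08
position: [0.6314, 0.1912, 0.1671]
tool_rot: [-0.0, 0.697, 0.717, -0.001]
wrist_force: [0.2, -0.6, -1.1]
width: 0.0357
```

Run:
```python
from h import *
from rig import ctrl
plan([.633,.1915,.0727],np.pi/2+.031)
o=ctrl.observe(); im=ctrl.snapshot("wrist"); cv2.imwrite("pics/w23.png",im[:,:,::-1]); np.save("o23.npy",o,allow_pickle=True)
g=[.633,.1915];c,s=np.cos(.031),np.sin(.031); R=np.array([[c,-s],[s,c]])
P=[(.035,.045,.014),(-.035,.045,.014),(.04,.045,.074),(-.04,.045,.074),(.027,.045,.014),(-.027,.045,.014),(0,.045,.055)]
print(proj(cam("wrist",o),[list(R@p[:2]+g)+[p[2]] for p in P]))
```

```text
t 38.075 trans [0.0003 0.0018 0.0944] turn [-0.11  0.03 -0.09] now [0.6314 0.1912 0.1671] F [ 0.25 -0.58 -1.07]
[[375.33940962 163.79136817]
 [274.42134343 163.97783686]
 [397.88495135 174.44452849]
 [252.33117724 174.70105132]
 [363.79760704 163.81283098]
 [285.94666996 163.95667782]
 [324.98982662 170.62923307]]
```

View pics/w23.png

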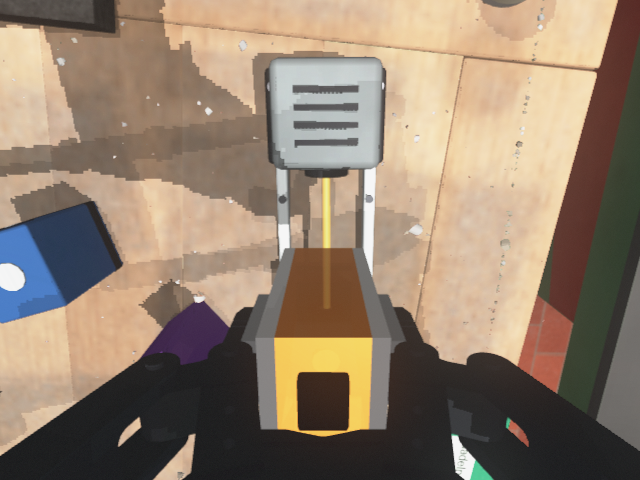

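The beam at col 326 and the rails at 277..374 match my gauge estimate to about 1 px. I'll lower the cell into the gap.

Request:
carry_out --commands '[{"turn": [0,0,0],"translation": [0,0.0015,0.01],"claw": 0.2},{"turn": [-0.1,0,-0.1],"translation": [0.0003,0.0018,0.03],"claw": 0.2},{"turn": [-0.1,0,-0.1],"translation": [0.0003,0.0018,0.05],"claw": 0.2},{"turn": [-0.1,0,-0.1],"translation": [0.0003,0.0018,0.068],"claw": 0.2},{"turn": [-0.1,0,-0.1],"translation": [0.0003,0.0018,0.083],"claw": 0.2},{"turn": [-0.1,0,-0.1],"translation": [0.0003,0.0018,0.091],"claw": 0.2},{"turn": [-0.1,0,-0.1],"translation": [0.0003,0.0018,0.0944],"claw": 0.2},{"turn": [-0.1,0,-0.1],"translation": [0.0003,0.0018,0.0944],"claw": 0.2},{"turn": [-0.1,0,-0.1],"translation": [0.0003,0.0018,0.0944],"claw": 0.2}]'

```text
time_s: 39.25
position: [0.6343, 0.1919, 0.0743]
tool_rot: [0.001, 0.696, 0.718, 0.001]
wrist_force: [0.7, -0.6, -0.8]
width: 0.0356
```

Run:
```python
from h import *
from rig import ctrl
o=ctrl.observe(); print(o['tool_rot'],o['width'])
plan([.633,.1915,.0727],np.pi/2+.031)
im=ctrl.snapshot("wrist"); cv2.imwrite("pics/w24.png",im[:,:,::-1]); np.save("o24.npy",o,allow_pickle=True)
s=ctrl.snapshot("scene"); cv2.imwrite("pics/s24.png",cv2.resize(s[225:345,170:330,::-1],None,fx=4.8,fy=4.8,interpolation=cv2.INTER_CUBIC))
t=ctrl.snapshot("top"); cv2.imwrite("pics/t24.png",t[:,:,::-1]); cv2.imwrite("pics/t24c.png",cv2.resize(t[190:300,155:305,::-1],None,fx=5,fy=5,interpolation=cv2.INTER_CUBIC))
```

```text
[0.00104427 0.69567843 0.71835169 0.0011287 ] 0.03564226484058146
t 39.25 trans [-0.0004 -0.0014  0.0016] turn [ 0.18 -0.    0.06] now [0.6343 0.1919 0.0743] F [ 0.73 -0.63 -0.78]
```

View pics/w24.png

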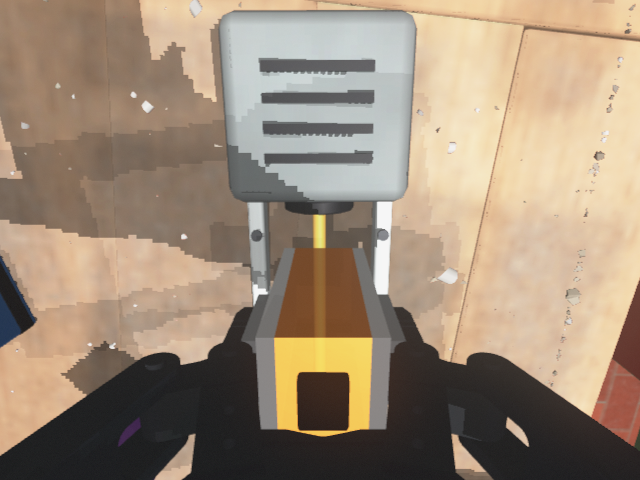

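View pics/s24.png

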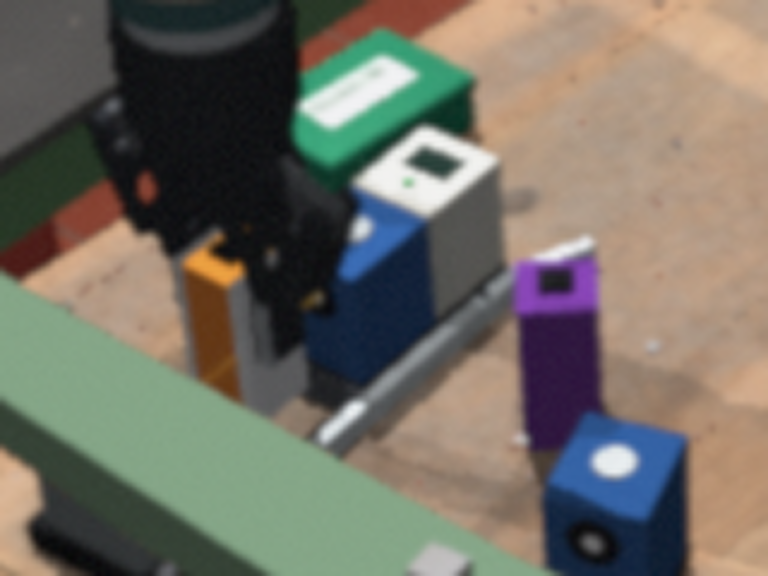

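View pics/t24c.png

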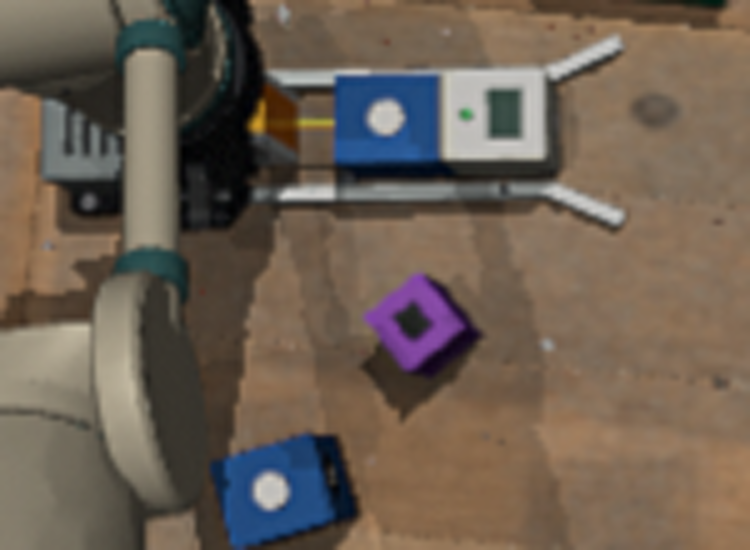

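Request:
carry_out --commands '[{"turn": [0,0,0],"translation": [0,0,0],"claw": 0.2},{"turn": [0,0,0],"translation": [0,0,0],"claw": 0.2},{"turn": [0,0,0],"translation": [0,0,0],"claw": 0.2}]'

```text
time_s: 39.78
position: [0.6339, 0.1918, 0.0737]
tool_rot: [0.001, 0.696, 0.718, 0.001]
wrist_force: [-0.5, -0.3, -0.5]
width: 0.0351
```

Run:
```python
from h import *
plan([.633,.1915,.0727],np.pi/2+.031)
```

```text
t 39.775 trans [-0.0003 -0.0009  0.001 ] turn [0.1  0.01 0.06] now [0.6339 0.1918 0.0737] F [-0.48 -0.26 -0.51]
```

Request:
carry_out --commands '[{"turn": [0,0,0],"translation": [-0.0002,-0.0006,0.0006],"claw": 0.2},{"turn": [0,0,0],"translation": [-0.0002,-0.0006,0.0006],"claw": 0.2},{"turn": [0,0,0],"translation": [-0.0002,-0.0006,0.0006],"claw": 0.2},{"turn": [0,0,0],"translation": [-0.0002,-0.0006,0.0006],"claw": 0.2},{"turn": [0,0,0],"translation": [-0.0002,-0.0006,0.0006],"claw": 0.2},{"turn": [0,0,0],"translation": [-0.0002,-0.0006,0.0006],"claw": 0.2}]'

```text
time_s: 40.52
position: [0.6333, 0.1916, 0.073]
tool_rot: [0.001, 0.696, 0.718, 0.001]
wrist_force: [0.2, 0.6, -0.7]
width: 0.0358
```

Run:
```python
from h import *
from rig import ctrl
np.set_printoptions(precision=4,suppress=True)
plan([.633,.1915,.0727],np.pi/2+.031)
o=ctrl.observe(); im=ctrl.snapshot("wrist"); cv2.imwrite("pics/w25.png",im[:,:,::-1]); cv2.imwrite("pics/w25c.png",cv2.resize(im[170:440,230:420,::-1],None,fx=2.2,fy=2.2,interpolation=cv2.INTER_CUBIC))
C=cam("wrist",o); p=o['position']; R=Ro.from_quat(np.roll(o['tool_rot'],-1)).as_matrix()
cell=lambda v: list(p+R@np.array([v[0],v[1],0])+[0,0,v[2]-.0457-(0)])
# tool x=gauge y: front clear face at tool x=+.018
print("front top corners",proj(C,[cell((.018,-.018,.08)),cell((.018,.018,.08)),cell((.018,-.018,0)),cell((.018,.018,0)),cell((.018,0,.028))]))
a=im[:,:,:].astype(float)
for r in (215,225,235): 
    y=(a[r,:,0]+a[r,:,1])/2-a[r,:,2]; w=np.clip(y[305:335]-90,0,None); u=305+(w*np.arange(30)).sum()/w.sum(); print(r,u,ray(C,[(u,r)],.055)[0])
```

```text
t 40.525 trans [-0.0001 -0.0003  0.0003] turn [0.1  0.01 0.06] now [0.6333 0.1916 0.073 ] F [ 0.23  0.62 -0.66]
front top corners [[252.2193 338.61  ]
 [388.9939 338.6061]
 [281.8691 247.7887]
 [360.9465 247.7718]
 [321.2129 269.3432]]
215 320.6273764258555 [0.6318 0.231  0.055 ]
225 321.9973821989529 [0.6325 0.2272 0.055 ]
235 322.0330788804071 [0.6326 0.2233 0.055 ]
```

View pics/w25c.png

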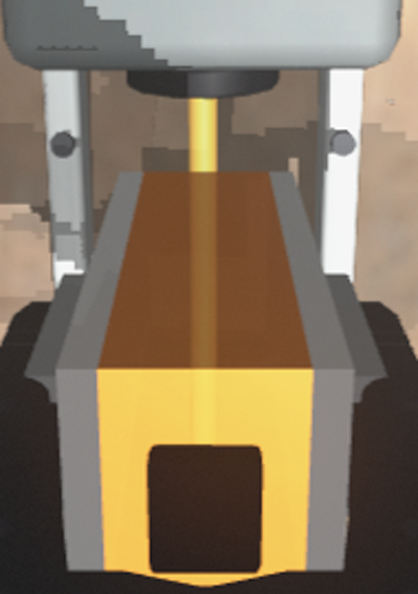

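Request:
carry_out --commands '[{"turn": [0.1,0,0],"translation": [0,-0.0005,0.0002],"claw": 0.2},{"turn": [0.1,0,0],"translation": [0,-0.0005,0.0002],"claw": 0.2},{"turn": [0.1,0,0],"translation": [0,-0.0005,0.0002],"claw": 0.2},{"turn": [0.1,0,0],"translation": [0,-0.0005,0.0002],"claw": 0.2},{"turn": [0.1,0,0],"translation": [0,-0.0005,0.0002],"claw": 0.2}]'

```text
time_s: 41.2
position: [0.6328, 0.1916, 0.0729]
tool_rot: [0.0, 0.696, 0.718, -0.0]
wrist_force: [0.1, -0.6, -1.1]
width: 0.0352
```

Run:
```python
from h import *
from rig import ctrl
plan([.633,.1915,.0727],np.pi/2+.031)
o=ctrl.observe(); print(o['width'],o['tool_rot'],o['wrist_force'])
im=ctrl.snapshot("wrist"); t=ctrl.snapshot("top")
a=cv2.resize(im[170:440,200:450,::-1],(500,540),interpolation=cv2.INTER_CUBIC); b=cv2.resize(t[170:305,225:300,::-1],(300,540),interpolation=cv2.INTER_CUBIC)
cv2.imwrite("pics/w26.png",np.hstack([a,b]))
```

```text
t 41.2 trans [-0.0001  0.0002  0.0002] turn [0.   0.01 0.06] now [0.6328 0.1916 0.0729] F [ 0.14 -0.59 -1.13]
0.03515579142426248 [ 5.31233956e-05  6.95693154e-01  7.18339078e-01 -3.19610824e-05] [ 0.14107248 -0.59054252 -1.13393756]
```

View pics/w26.png

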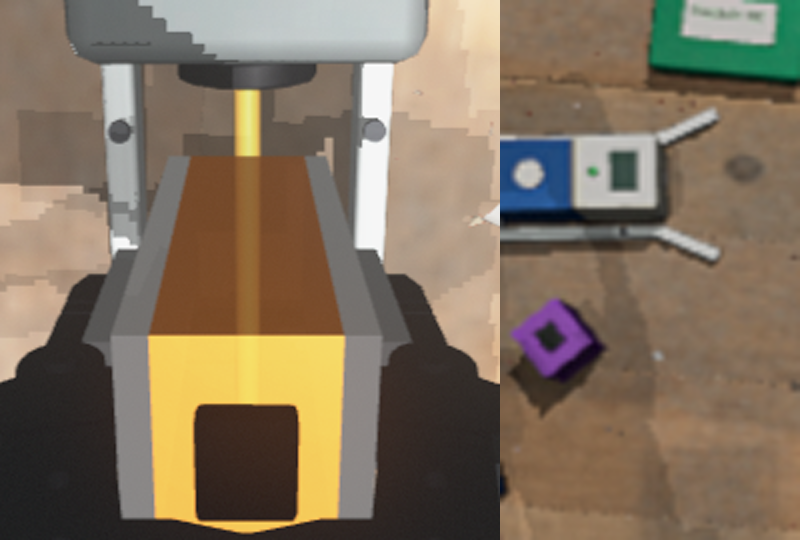

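The beam (col 247) runs through the middle of the clear face (150..345). The tool is level and within 0.3 mm of target, and the heads are still together. I'm handing in.

```bash
python3 -c "
from rig import ctrl
print(ctrl.job_done())"
```

```text
the job is handed in; nothing more can be done
None
```

I handed the job in at about 41 s, with the cell still held in the beam. One thing went wrong on the way: the aperture head tipped slightly while I pushed the sensor head in behind it.

**Aperture head:** I pushed the rightmost blue head into the channel until it stalled against the cross stop at about 5 N.

**Sensor head:** I pushed it in behind with its lens towards the lamp. The last 2–3 mm of that push, at up to about 6.5 N, seems to have raised the aperture's rear edge by 3–4 mm. I backed off and it settled level again. The top view then showed the aperture's front edge where it was before, and the wrist view showed no gap between the heads.

**Cell:** I gripped it by the frosted plates, turned it square to the beam and held it in the gap. The last readings put the tool within 0.3 mm of the target, level to about 0.1°. The beam ran through the middle of the clear face, with the foot about 27 mm above the table. The other things in the camera views looked unmoved.

**Checks that disagreed:**
- The sensor head came to rest about 3–4 mm earlier than the tool position implied. I think the fingers were on its rear socket, because the pictures show the heads touching.
- On the first push the closed fingertips grazed the table with 14 N. I worked higher after that.

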